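Load a chromatography plate into its carrier and the scanner

TASK

Slide the thin glass plate part-way out of its ledge to get hold of it, and lay it, spots up, flat in the pocket of the carrier while the carrier is still out on the bench. Then take the carrier by its handle and slide it, plate and all, fully home against the stop in the scanner, and let go. Don't let the plate touch the bench, and leave the other glassware standing where it is.

Things in the scene. Friction and masses are not known exactly. Their poses are not given: they have to be found in the camera images.
- plate: Thin glass plate, white face with green, orange and violet spots, 100 x 50 mm, 5 mm thick, about 60 g. Origin: centre of its underside; x along its 100 mm length, z up out of the spotted face. Starts flat in the ledge's channel, its length along it, its leading end 3 to 17 mm back from the ledge's mouth.
- ledge: Fixed blue block 150 (x) x 73 (y) mm, floor of its channel 60 mm above the bench. The channel runs along x, 53 mm wide between rails 10 mm wide that rise 6 mm above its floor (1 mm above the plate's top); both ends are open, no end walls. Origin: centre of the underside, on the bench; ends at x = +75 and -75 mm; +x points roughly away from the robot.
- ledge_mouth (a point): Middle of the channel floor's edge at the ledge's +x end, 60 mm above the bench, axes as the ledge's. Fingers can get at the plate's long sides only where it sticks out past the block; it tips off if more than half of its length (50 mm) sticks out.
- carrier: Loose plate carrier, orange and black, about 200 g, lying on the bench, 173 mm long. Origin: on its underside below the pocket's centre; x along its length, z up. End blocks 70 mm wide, 12 mm high: x = 43 to 60 mm (60 is the front face) and x = -65 to -30 mm. A 40 mm wide, 12 mm high spine joins them, a 30 mm wide neck leads back to the handle.
- carrier_pocket (a point): Centre of the pocket's floor, 12 mm above the carrier's underside: the seated plate's origin is here, lengths parallel. Pocket 104 x 54 mm at its floor; lips lean outwards 4 mm and rise 8 mm, all across both ends, on the long sides only at x = 44 to 53 and -53 to -27 mm. Between, the sides are cut away down to the bench, for fingers holding the plate's sides.
- carrier_grip (a point): Middle of the handle, an upright black block 16 mm thick (along carrier x), 44 mm wide (along y), from 12 to 52 mm above the carrier's underside. This point is at carrier x = -105 mm, y = 0, 36 mm above the underside. 33 mm free between the block and the nearest lip.
- scanner: Fixed plate scanner: grey stage 100 mm wide, top 30 mm above the bench, x = -200 to 60 mm; white optics body (110 mm high, 150 mm wide) at x = 70 to 180 mm. Origin: on the bench below the home point; x: direction in which the carrier slides in, roughly away from the robot. Amber see-through hood over x = -35 to 70 mm, 26 mm clear above the stage, top 66 mm above the bench.
- scanner_home (a point): Home point on the stage's top, axes as the scanner's: the carrier's origin and axes when fully home, front face on the rubber stop (x = 60 mm), handle outside the hood on the robot's side. Guides 74 mm apart (x = -42 to 70 mm) leave its end blocks 2 mm each side; 12 mm high lead-ins from x = -78 mm, there about 100 mm apart; the stage before is bare.
- table: The white bench top, its top at height 0 (fixed).
- amber_bottle: Bystander, loose: amber reagent bottle with blue cap, 84 mm across, 190 mm tall. Origin: centre of its underside.
- flask: Bystander, loose: stoppered clear volumetric flask, 76 mm across, 170 mm tall. Origin: centre of its underside.
- beaker: Bystander, loose: clear plastic beaker, 72 mm across, 90 mm tall. Origin: centre of its underside.
- jar: Bystander, loose: clear jar with blue cap, 60 mm across, 75 mm tall. Origin: centre of its underside.
- dish: Bystander, loose: closed glass dish, 80 mm across, 14 mm high. Origin: centre of its underside.
- vial_a: Bystander, loose: small amber vial with white cap, 26 mm across, 48 mm tall. Origin: centre of its underside.
- vial_b: Bystander, loose: small clear vial with red cap, 26 mm across, 48 mm tall. Origin: centre of its underside.
There are look-alikes about, which are no part of the job. What is shaped like the ledge but yellow is not meant.

How it is judged:
On the way:
1. the plate lies seated flat and spots up in the carrier's pocket, let go, with the carrier still out on the bench, well clear of the scanner (x of plate in the frame of carrier between -0.005 and 0.005 m and y of plate in the frame of carrier between -0.005 and 0.005 m and z of plate in the frame of carrier between 0.01 and 0.0145 m and angle between the x axis of plate and the x axis of carrier, either way round below 0.08 rad and angle between the z axis of plate and the z axis of carrier, either way round below 0.05 rad and angle between plate's own z axis and vertical below 0.1 rad and contact force between plate and the fingers below 0.1 N and horizontal distance between carrier and scanner_home above 0.14 m and height (world z) of carrier below 0.006 m), for 0.2 s.
At the end, for the whole second after the job is handed in: Let go and at rest: carrier flat on the stage (3 mm), its origin within 4 mm of home along and across, heading within 0.06 rad, and the plate flat, spots up in its pocket (5 mm along and across, underside 10 to 14.5 mm above the carrier's, 0.08 rad) (x of plate in the frame of carrier between -0.005 and 0.005 m and y of plate in the frame of carrier between -0.005 and 0.005 m and z of plate in the frame of carrier between 0.01 and 0.0145 m and angle between the x axis of plate and the x axis of carrier, either way round below 0.08 rad and angle between the z axis of plate and the z axis of carrier, either way round below 0.05 rad and x of carrier in the frame of scanner_home between -0.004 and 0.004 m and y of carrier in the frame of scanner_home between -0.004 and 0.004 m and z of carrier in the frame of scanner_home between -0.003 and 0.003 m and angle between the x axis of carrier and the x axis of scanner_home, either way round below 0.06 rad and angle between carrier's own z axis and vertical below 0.04 rad and angle between plate's own z axis and vertical below 0.08 rad and linear speed of each of carrier, plate below 0.01 m/s); the robot touches nothing.
It fails at once if the plate touches the bench (contact force between plate and table above 0.2 N).
It fails at once if a bystander is moved more than 25 mm or tipped over (distance of any of amber_bottle, flask, beaker, jar, dish, vial_a, vial_b from where it was at the start of the episode above 0.025 m or angle between any of amber_bottle, flask, beaker, jar, dish, vial_a, vial_b's own z axis and vertical above 0.4 rad).
It also fails if it takes over 72 s, if anything falls off the work surface, if the arm or the gripper's body presses on something with over 40 N, if the wrist force passes 120 N, or if a joint passes its speed limit or range.

ROBOT

A 6-joint arm with a two-finger parallel gripper is mounted at the origin on the work surface. World frame = base frame: x ahead of the robot, y to its left, z up, the work surface at z = 0. Lengths are in m, angles in rad, forces in N, time in s.
With the tool pointing down it reaches from about 0.3 to 0.875 m from the base axis. Payload 4.2 kg.
Tool frame: the origin (TCP) lies midway between the tips of the shut fingers; the grasp point (between the pads) lies 19 mm behind it (ctrl.hold_point_z is the distance from the TCP to the grasp point, in m); z points along the fingers, x is the direction in which the jaws open and shut, and the axes are right-handed (so a half turn about z gives the same grasp; the last joint's range is limited). The gripper opens to 85 mm and grips with 20 to 120 N. Pads are 22 mm wide; open, the fingers measure 114 mm over their backs; the gripper's body (76 mm by 85 mm) begins 54 mm behind the grasp point. The pads swing forward as they close: fully open they stand 13 mm farther back than shut.
Start: joints at [-1.165, 0.32, 1.565, -0, 1.257, -0.02], TCP at [0.238, -0.524, 0.231] pointing down, gripper open.
Joint ranges: [-3.11, 3.11], [-0.84, 2.01], [0.21, 2.61], [-1.34, 4.49], [0.05, 2.63], [-2.56, 2.56]. Speed limits (rad/s): [2.57, 2.57, 3.14, 3.14, 3.14, 3.14].

INTERFACE

Orientations are given as a unit quaternion [w, x, y, z].
In Python, from station import ctrl gives the robot as it stands. The module is installed in compiled form; this text tells all that it offers.
- The arm moves only by the tool send_rows, never from a script. Its argument "rows" is a list of rows, each a list of 7 numbers: the shift along the world's x, y, z in m, then the turn, a rotation vector about the world's x, y, z in rad, then the closure, from 0 (fully open) to 1 (shut). A call has 1 to 10 rows; each row is the pose to reach, as a shift and turn from the pose commanded when the call began; what a row does not reach only later rows make up. A row lasts 1/12 s, in which the tool goes at most 41.7 mm and 7.16 degrees, less where a joint would pass 70% of its speed; a pose out of reach is approached as far as the arm can. A call with a gripper value outside its range is refused whole. The fingers move at their own pace and stop on an object; "newtons" is the grip in N (left out, the last holds). Time passes only in rows, so rows that repeat a pose let the fingers close. It gives the time, the measured TCP pose, the force and the opening at its end, in the units of the state.
- ctrl.observe(): the state, without advancing time (a new reading comes with each control period).
- ctrl.read_camera(name): name is "scene" or "top" or "wrist"; returns a dict with "frame" (420x560x3 uint8, blue, green, red), "depth" (420x560 float32, m along the optical axis (not along the pixel's ray), 0 where there is no reading), "vfov" (degrees; the focal length in pixels is half the picture's height over the tangent of half this angle, whatever the lens; pixels are square), "cx", "cy" (the principal point, pixels), "rvec" (rotation vector, rad) and "tvec" (3), from world to camera coordinates, as OpenCV has them; the wrist camera has in their place "hand_eye" (4x4, takes a point from camera to tool coordinates, whose origin is the TCP and whose axes are the tool frame's). Camera axes: x right, y down, z forward; pixel columns grow to the right and rows downward; lengths in m; the calibration is good to about 2 mm. A picture is of the moment at which its call begins: read the wrist's pose just before it.
- ctrl.finish_job(): hands the job in, once; it reports no verdict.
The state is a dict: "time": time; "joints": joint angles; "qd": joint speeds; "effort": joint torques, N m; "position": TCP position; "tool_rot": TCP orientation; "contact_force": force on the tool from outside, world axes, zero at the start; "moment": the same for the moment, N m; "opening": opening from 0.0 (shut) to 1.0 (fully open).
Only numpy, scipy, OpenCV 4.12 (cv2) and the standard library are available. Lean on these libraries where they do the work, as an engineer would, in place of code of your own. Each camera call takes 0.05 s, during which the arm holds its last target.

## Working session

There is one attempt and no reset: what is moved stays moved. The work goes in short steps, Python scripts to look and compute and a tool call to move; the robot and the scene stay as the last step left them, time stands still between calls to the robot, and variables do not carry over. Pictures are saved under pics/ and viewed, and the job is handed in when it is done.

Besides the shell and the picture viewer there is one more tool, called after "Call:" as name([rows], argument=value, ...), one row to a line, values as JSON. send_rows: Moves the arm, as the interface text tells. Its arguments: {"type":"object","properties":{"rows":{"type":"array","items":{"type":"array","items":{"type":"number"}}},"newtons":{"type":"number"}},"required":["rows"]}

```bash
mkdir -p pics; ls
cat > h.py <<'E'
import numpy as np, cv2
from station import ctrl
from scipy.spatial.transform import Rotation as R
def cam(name):
    s=ctrl.observe(); d=ctrl.read_camera(name)
    H,W=d['frame'].shape[:2]; f=H/2/np.tan(np.radians(d['vfov'])/2)
    K=np.array([[f,0,d['cx']],[0,f,d['cy']],[0,0,1]])
    if name=='wrist':
        q=s['tool_rot']; T=np.eye(4); T[:3,:3]=R.from_quat([q[1],q[2],q[3],q[0]]).as_matrix(); T[:3,3]=s['position']
        C=T@d['hand_eye']
    else:
        M=np.eye(4); M[:3,:3]=cv2.Rodrigues(np.array(d['rvec'],float))[0]; M[:3,3]=np.ravel(d['tvec']); C=np.linalg.inv(M)
    return dict(img=d['frame'],depth=d['depth'],K=K,C=C)
def onplane(c,uv,z):
    uv=np.atleast_2d(uv).astype(float); p=np.c_[uv,np.ones(len(uv))]@np.linalg.inv(c['K']).T@c['C'][:3,:3].T
    o=c['C'][:3,3]; return o+p*((z-o[2])/p[:,2])[:,None]
def proj(c,P):
    P=np.atleast_2d(P); Q=(P-c['C'][:3,3])@c['C'][:3,:3]; q=Q@c['K'].T; return q[:,:2]/q[:,2:]
def cloud(c):
    h,w=c['depth'].shape; u,v=np.meshgrid(np.arange(w),np.arange(h)); p=np.stack([u,v,np.ones_like(u)],-1)@np.linalg.inv(c['K']).T*c['depth'][...,None]
    return p@c['C'][:3,:3].T+c['C'][:3,3]
E
python3 - <<'E'
from h import *
import pickle
print(ctrl.observe())
for n in ['scene','top','wrist']:
    c=cam(n); cv2.imwrite(f'pics/{n}0.png',cv2.resize(c['img'],(800,600),interpolation=cv2.INTER_CUBIC)); print(n,c['C'].round(3).tolist(),c['K'].round(1).tolist())
    pickle.dump(c,open(f'{n}0.pkl','wb'))
E
```

```text
pics
{'time': 0.0, 'joints': array([-1.16498237e+00,  3.20284971e-01,  1.56568504e+00,  6.02736989e-06,
        1.25740144e+00, -2.00067766e-02]), 'qd': array([ 1.62282304e-04,  2.54629984e-03,  1.32540199e-04,  4.30511910e-06,
       -1.18444219e-03,  1.18252380e-03]), 'effort': array([ 1.29074891e-03, -4.15525389e+01, -2.34164983e+01, -7.72186377e-05,
        8.27866170e-03,  6.57539090e-06]), 'position': array([ 0.23732266, -0.52320977,  0.23048391]), 'tool_rot': array([-4.99047923e-04,  8.40555038e-01, -5.41725425e-01, -7.36202696e-04]), 'contact_force': array([-0.66451599, -0.47144796, -0.13327998]), 'moment': array([ 0.01384658,  0.00833622, -0.01696533]), 'opening': 0.99792218426056}
scene [[-0.403, 0.502, -0.765, 1.411], [0.915, 0.218, -0.339, 0.391], [-0.003, -0.837, -0.547, 0.697], [0.0, 0.0, 0.0, 1.0]] [[416.6, 0.0, 287.0], [0.0, 416.6, 209.5], [0.0, 0.0, 1.0]]
top [[-0.009, -0.993, 0.114, 0.387], [-1.0, 0.008, -0.008, 0.011], [0.007, -0.114, -0.993, 1.432], [0.0, 0.0, 0.0, 1.0]] [[470.0, 0.0, 284.5], [0.0, 470.0, 209.2], [0.0, 0.0, 1.0]]
wrist [[0.413, -0.859, -0.301, 0.315], [-0.911, -0.391, -0.135, -0.489], [-0.002, 0.33, -0.944, 0.373], [0.0, 0.0, 0.0, 1.0]] [[320.4, 0.0, 284.4], [0.0, 320.4, 207.2], [0.0, 0.0, 1.0]]
```

View pics/top0.png

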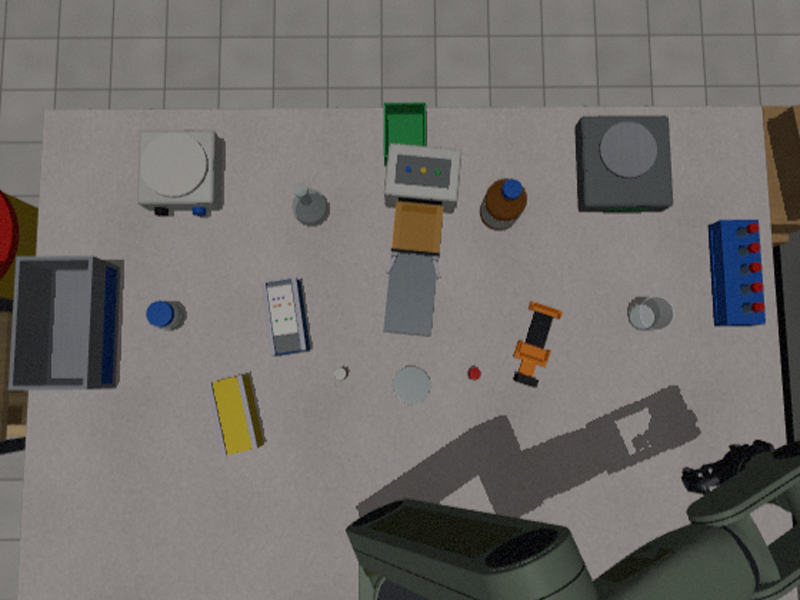

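View pics/scene0.png

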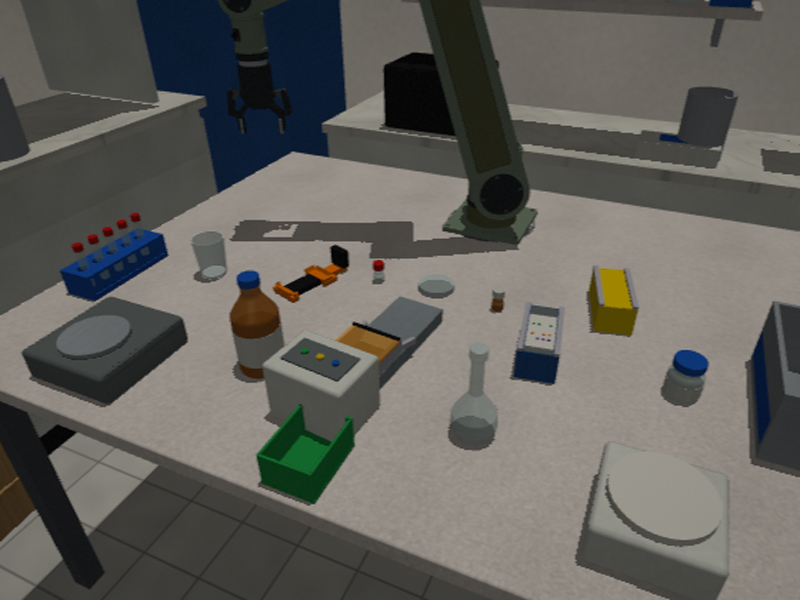

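View pics/wrist0.png

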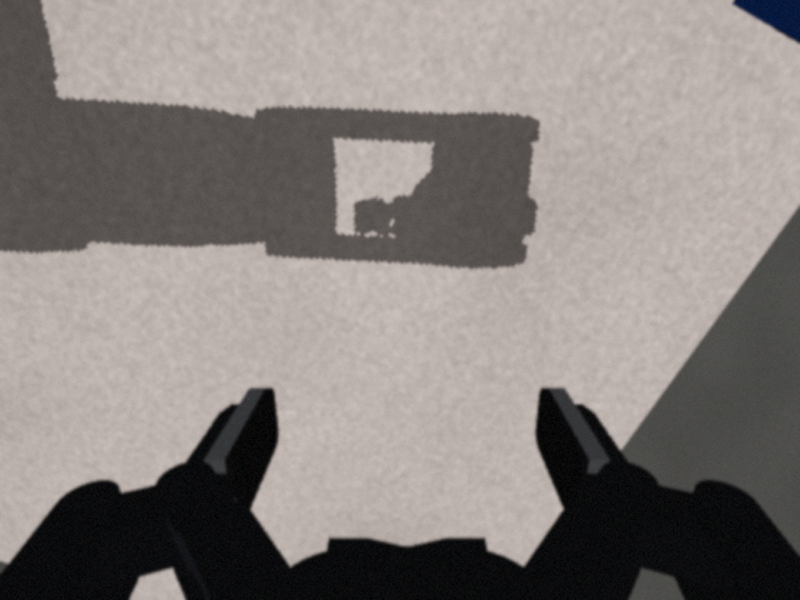

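The top view shows the blue ledge with the spotted plate at (287,316). The yellow look-alike is at (238,413), the carrier at (537,343) and the scanner at (415,230). Next I'll confirm with crops and measure.

Run:
```python
from h import *
import pickle
c=pickle.load(open('top0.pkl','rb'));im=c['img']
a=cv2.resize(im[185:320,140:225],None,fx=4,fy=4,interpolation=cv2.INTER_CUBIC)
b=cv2.resize(im[200:280,340:410],None,fx=5,fy=5,interpolation=cv2.INTER_CUBIC)
e=cv2.resize(im[95:245,260:345],None,fx=3.5,fy=3.5,interpolation=cv2.INTER_CUBIC)
o=np.zeros((560,800,3),np.uint8)
x=0
for p in (a,b): 
    p=p[:560]; o[:p.shape[0],x:x+p.shape[1]]=p[:,:800-x]; x+=p.shape[1]+5
cv2.imwrite('pics/crop0.png',o); cv2.imwrite('pics/crop1.png',e)
X=cloud(c)
for n,u,v in [('plate',199,214),('ledge rail',188,221),('carrier',376,240),('stage',288,206),('hood',292,160),('body',295,122),('handle',368,266)]: print(n,X[v,u].round(3))
```

```text
plate [0.532 0.249 0.065]
ledge rail [0.511 0.281 0.064]
carrier [ 0.454 -0.277  0.011]
stage [ 0.558 -0.012  0.027]
hood [ 0.69  -0.024  0.065]
body [ 0.792 -0.033  0.112]
handle [ 0.376 -0.244  0.05 ]
```

View pics/crop0.png

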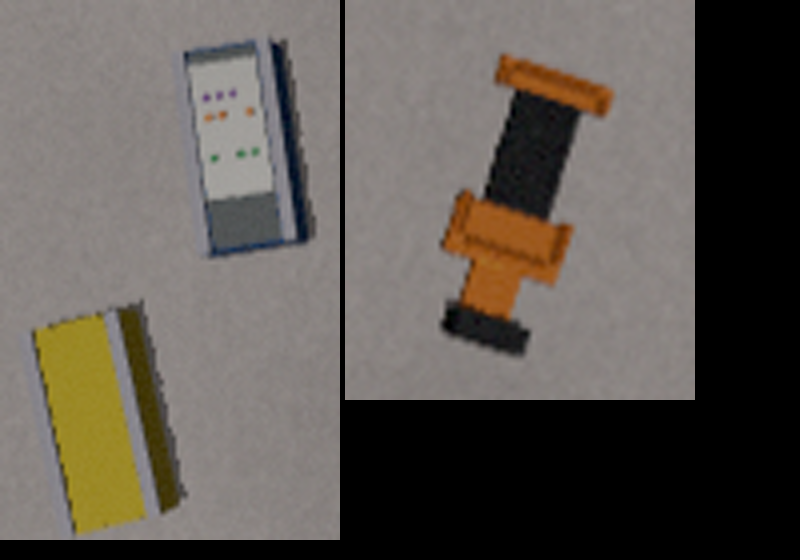

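View pics/crop1.png

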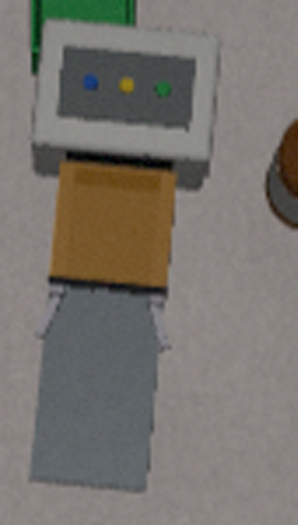

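The crops confirm it: the blue ledge holds the white spotted plate (crop 230,130), and the yellow block (90,420) is empty. The carrier's handle faces the robot. Next I'll measure the poses.

```bash
cat >> h.py <<'E'
def rect(c,mask,z,roi=None):
    m=mask.astype(np.uint8)
    if roi: k=np.zeros_like(m); k[roi[1]:roi[3],roi[0]:roi[2]]=1; m&=k
    cs=cv2.findContours(m,cv2.RETR_EXTERNAL,cv2.CHAIN_APPROX_NONE)[0]; q=max(cs,key=cv2.contourArea)[:,0,:]
    P=onplane(c,q,z)[:,:2]; r=cv2.minAreaRect((P*1000).astype(np.float32)); return r,cv2.boxPoints(r),q
E
python3 - <<'E'
from h import *
import pickle
c=pickle.load(open('top0.pkl','rb'));im=c['img'];h=cv2.cvtColor(im,cv2.COLOR_BGR2HSV);X=cloud(c)
H,S,V=[h[...,i] for i in range(3)]
print('hsv plate',h[222,199],'chan',h[240,202],'rail',h[221,188],'bench',h[300,100],'stage',h[206,288],'carr',h[257,372],'handle',h[266,368])
m=(V>205)&(S<30); m=cv2.morphologyEx(m.astype(np.uint8),cv2.MORPH_CLOSE,np.ones((5,5)))
r,b,_=rect(c,m,.065,(180,190,225,255)); print('plate',r,b.round(1).tolist())
m=(X[...,2]>.05)&(X[...,2]<.08); r,b,_=rect(c,m,.065,(180,185,225,255)); print('ledge',r,b.round(1).tolist())
m=(H>5)&(H<20)&(S>150); r,b,_=rect(c,m,.02,(350,205,400,232)); print('carrier front',r,b.round(1).tolist())
r,b,_=rect(c,m,.02,(350,230,400,262)); print('carrier back',r,b.round(1).tolist())
m=(X[...,2]>.04); r,b,_=rect(c,m,.052,(350,250,400,280)); print('handle',r,b.round(1).tolist())
m=(X[...,2]>.02)&(X[...,2]<.038); r,b,_=rect(c,m,.03,(260,185,315,245)); print('stage',r,b.round(1).tolist())
m=(X[...,2]>.058)&(X[...,2]<.075); r,b,_=rect(c,m,.066,(260,135,320,182)); print('hood',r,b.round(1).tolist())
from scipy.spatial.transform import Rotation as R
q=ctrl.observe()['tool_rot'];print(R.from_quat([q[1],q[2],q[3],q[0]]).as_matrix().round(3))
E
```

```text
hsv plate [ 36   9 143] chan [100   9  87] rail [129  13 137] bench [ 12  10 134] stage [103  22 103] carr [ 14 217 156] handle [165  16  31]Traceback (most recent call last):
  File "<stdin>", line 7, in <module>
  File "h.py", line 25, in rect
    cs=cv2.findContours(m,cv2.RETR_EXTERNAL,cv2.CHAIN_APPROX_NONE)[0]; q=max(cs,key=cv2.contourArea)[:,0,:]
                                                                         ~~~^^^^^^^^^^^^^^^^^^^^^^^^
ValueError: max() iterable argument is empty
```

Run:
```python
from h import *
import pickle
c=pickle.load(open('top0.pkl','rb'));im=c['img'];h=cv2.cvtColor(im,cv2.COLOR_BGR2HSV);X=cloud(c)
H,S,V=[h[...,i] for i in range(3)]
def go(n,m,z,roi):
    try:
        r,b,_=rect(c,m,z,roi); print(n,np.round(r[0],1),np.round(r[1],1),round(r[2],1),b.round(0).tolist())
    except Exception as e: print(n,e)
bl=im[...,0].astype(int);rd=im[...,2].astype(int)
m=(X[...,2]>.058)&(X[...,2]<.075)&(rd-bl>=-2)&(V>120); m=cv2.morphologyEx(m.astype(np.uint8),cv2.MORPH_CLOSE,np.ones((5,5)))
go('plate',m,.065,(180,190,225,255))
go('ledge',(X[...,2]>.05)&(X[...,2]<.08),.064,(180,185,225,255))
m=(H>5)&(H<20)&(S>150); go('cfront',m,.02,(350,205,400,232)); go('cback',m,.02,(350,230,400,262))
go('handle',X[...,2]>.04,.052,(350,250,400,280))
go('stage',(X[...,2]>.02)&(X[...,2]<.038),.03,(260,185,315,245))
go('hood',(X[...,2]>.058)&(X[...,2]<.075),.066,(260,135,320,182))
q=ctrl.observe()['tool_rot'];print(R.from_quat([q[1],q[2],q[3],q[0]]).as_matrix().round(3))
```

```text
plate [512.3 252.9] [123.6  72.1] 8.4 [[446.0, 279.0], [456.0, 208.0], [579.0, 226.0], [568.0, 298.0]]
ledge [510.2 251. ] [150.   75.6] 8.4 [[430.0, 277.0], [442.0, 203.0], [590.0, 225.0], [579.0, 299.0]]
cfront [ 523.6 -293.5] [69.4 17.4] 70.9 [[504.0, -323.0], [520.0, -329.0], [543.0, -264.0], [527.0, -258.0]]
cback [ 418.  -257.5] [69.9 66.3] 70.1 [[375.0, -279.0], [437.0, -302.0], [461.0, -236.0], [399.0, -213.0]]
handle [ 376.3 -244.7] [45.  15.7] 71.1 [[362.0, -263.0], [376.0, -269.0], [391.0, -226.0], [376.0, -221.0]]
stage [550.2  -7.7] [104.5 150.8] 83.8 [[470.0, -51.0], [619.0, -68.0], [631.0, 36.0], [481.0, 52.0]]
hood [691.8 -23.5] [146.6 110.5] 83.9 [[629.0, -91.0], [739.0, -102.0], [755.0, 43.0], [645.0, 55.0]]
[[ 0.413 -0.911 -0.001]
 [-0.911 -0.413  0.001]
 [-0.001 -0.    -1.   ]]
```

Call:
send_rows([
  [0.009, 0.033, 0, 0, 0, 0.122, 0.5],
  [0.018, 0.066, 0, 0, 0, 0.244, 1],
  [0.027, 0.099, 0, 0, 0, 0.366, 1],
  [0.036, 0.132, 0, 0, 0, 0.488, 1],
  [0.045, 0.165, 0, 0, 0, 0.61, 1],
  [0.054, 0.198, 0, 0, 0, 0.732, 1],
  [0.063, 0.231, 0, 0, 0, 0.854, 1],
  [0.072, 0.264, 0, 0, 0, 0.976, 1],
  [0.081, 0.297, 0, 0, 0, 1.098, 1],
  [0.09, 0.33, 0, 0, 0, 1.22, 1],
])

```text
time: 0.98
position: [0.3274, -0.192, 0.2313]
tool_rot: [-0.0, 0.999, 0.04, 0.0]
contact_force: [0.8, 0.4, -0.2]
opening: 0.0
```

Call:
send_rows([
  [0.009, 0.033, 0, 0, 0, 0.122, 1],
  [0.018, 0.066, 0, 0, 0, 0.244, 1],
  [0.027, 0.099, 0, 0, 0, 0.366, 1],
  [0.036, 0.132, 0, 0, 0, 0.488, 1],
  [0.045, 0.165, 0, 0, 0, 0.61, 1],
  [0.054, 0.198, 0, 0, 0, 0.732, 1],
  [0.063, 0.231, 0, 0, 0, 0.854, 1],
  [0.072, 0.264, 0, 0, 0, 0.976, 1],
  [0.081, 0.297, 0, 0, 0, 1.098, 1],
  [0.09, 0.33, 0, 0, 0, 1.22, 1],
])

```text
time: 1.82
position: [0.4174, 0.1381, 0.2313]
tool_rot: [0.0, 0.796, 0.606, -0.0]
contact_force: [1.4, 0.0, 0.3]
opening: -0.005
```

```bash
cat >> h.py <<'E'
def st():
    s=ctrl.observe(); q=s['tool_rot']; M=R.from_quat([q[1],q[2],q[3],q[0]]).as_matrix()
    print('t',round(s['time'],2),'pos',(s['position']*1000).round(1),'yaw',np.degrees(np.arctan2(M[1,0],M[0,0])).round(2),'z',M[:,2].round(4),'F',s['contact_force'].round(2),'M',s['moment'].round(2),'open',round(s['opening'],3),'j',s['joints'].round(2)); return s
E
python3 -c "
from h import *
st()"
```

```text
t 1.82 pos [417.4 138.1 231.3] yaw 74.58 z [-0.e+00 -1.e-04 -1.e+00] F [1.44 0.03 0.35] M [-0.06 -0.05  0.01] open -0.005 j [ 0.29  0.11  1.85 -0.    1.19 -1.01]
```

Call:
send_rows([
  [0.008, 0.026, -0.01, 0, 0, 0.11, 1],
  [0.016, 0.052, -0.02, 0, 0, 0.22, 1],
  [0.025, 0.08, -0.03, 0, 0, 0.33, 1],
  [0.033, 0.104, -0.03, 0, 0, 0.415, 1],
  [0.033, 0.104, -0.03, 0, 0, 0.415, 1],
])

```text
time: 2.23
position: [0.4516, 0.244, 0.2002]
tool_rot: [-0.001, 0.654, 0.756, 0.001]
contact_force: [-0.3, -0.3, 0.4]
opening: 0.0
```

Run:
```python
from h import *
import pickle
st(); c=cam('wrist'); pickle.dump(c,open('w1.pkl','wb')); cv2.imwrite('pics/w1.png',c['img'])
X=cloud(c); print(X[::60,::80,2].round(3))
```

```text
t 2.23 pos [451.6 244.  200.2] yaw 98.28 z [-1.0e-04  1.6e-03 -1.0e+00] F [-0.32 -0.33  0.36] M [ 0.01 -0.02 -0.05] open 0.0 j [ 0.47  0.25  1.75  0.    1.14 -1.24]
[[-0.     0.002  0.001 -0.     0.001  0.061  0.06 ]
 [ 0.013  0.    -0.    -0.     0.001  0.065  0.065]
 [ 0.001  0.001  0.001  0.001  0.     0.067  0.065]
 [ 0.029  0.012  0.001  0.     0.058  0.    -0.   ]
 [ 0.03   0.03   0.    -0.     0.067  0.001  0.001]
 [ 0.035  0.042 -0.    -0.     0.    -0.    -0.001]
 [ 0.062  0.028  0.269  0.274  0.274  0.269  0.   ]]
```

View pics/w1.png

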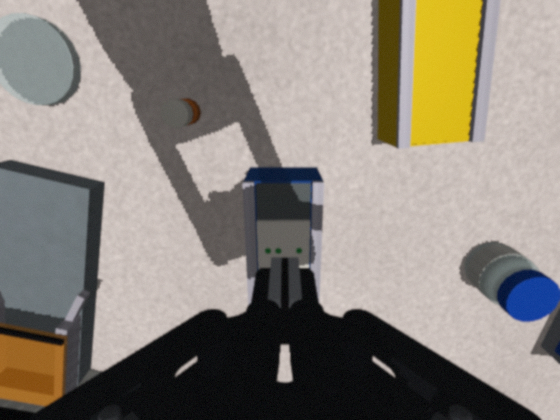

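Run:
```python
from h import *
import pickle
c=pickle.load(open('w1.pkl','rb')); im=c['img']
cv2.imwrite('pics/w1c.png',cv2.resize(im[160:300,230:340],None,fx=5,fy=4.2,interpolation=cv2.INTER_CUBIC))
g=cv2.cvtColor(im,cv2.COLOR_BGR2GRAY); print(g[175:235,284].tolist())
X=cloud(c); print((X[175:262:4,270]*1000).round(0).tolist())
```

```text
[27, 27, 28, 22, 26, 23, 30, 30, 38, 39, 38, 36, 43, 44, 37, 41, 40, 42, 43, 37, 38, 39, 39, 41, 40, 39, 40, 39, 40, 43, 41, 40, 39, 43, 39, 38, 38, 39, 37, 40, 37, 37, 41, 46, 57, 73, 86, 90, 97, 97, 100, 97, 98, 98, 97, 100, 98, 99, 99, 99]
[[442.0, 228.0, 36.0], [442.0, 229.0, 53.0], [444.0, 230.0, 60.0], [447.0, 230.0, 61.0], [451.0, 231.0, 61.0], [455.0, 231.0, 61.0], [459.0, 232.0, 60.0], [462.0, 232.0, 61.0], [467.0, 233.0, 61.0], [470.0, 233.0, 62.0], [474.0, 234.0, 61.0], [478.0, 234.0, 62.0], [481.0, 235.0, 65.0], [485.0, 235.0, 64.0], [489.0, 236.0, 65.0], [493.0, 236.0, 65.0], [497.0, 237.0, 66.0], [501.0, 237.0, 66.0], [506.0, 238.0, 64.0], [509.0, 238.0, 66.0], [514.0, 239.0, 65.0], [518.0, 239.0, 66.0]]
```

View pics/w1c.png

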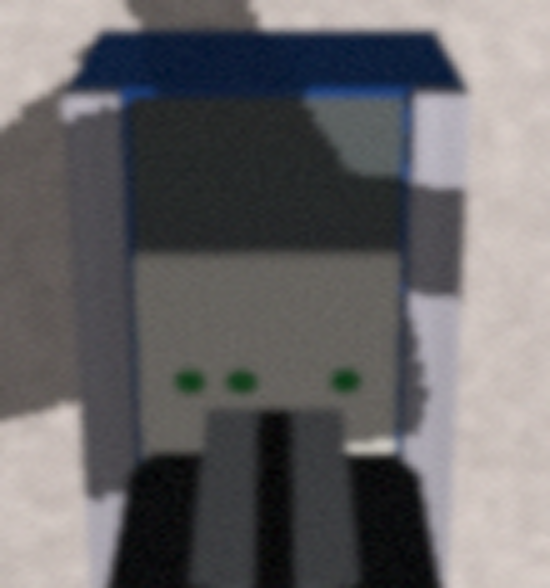

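Run:
```python
from h import *
import pickle
c=pickle.load(open('w1.pkl','rb'))
pr=onplane(c,[[257,219.5],[311,219.5]],.065)*1000; lr=onplane(c,[[255,182.6],[312,182.6]],.060)*1000
print(pr.round(1),pr.mean(0).round(1)); print(lr.round(1),lr.mean(0).round(1))
ch=onplane(c,[[244,182],[323,182]],.066)*1000; print('rails',ch.round(1),ch.mean(0))
a=np.radians(8.4);u=np.array([np.cos(a),np.sin(a)]);v=np.array([-u[1],u[0]])
for n,p in (('plate',pr.mean(0)),('rear',lr.mean(0)),('top ledge centre',np.array([510.2,251])) ): print(n,p[:2]@u,p[:2]@v)
```

```text
[[479.  222.2  65. ]
 [471.8 272.   65. ]] [475.4 247.1  65. ]
[[445.5 216.   60. ]
 [438.  267.4  60. ]] [441.7 241.7  60. ]
rails [[444.7 206.6  66. ]
 [434.5 276.2  66. ]] [439.61354062 241.40743543  66.        ]
plate 506.4207913564343 174.9660659828372
rear 472.2998351909629 174.58201584166005
top ledge centre 541.393584446882 173.77579440116767
```

Run:
```python
from h import *
import pickle
c=pickle.load(open('top0.pkl','rb')); g=cv2.cvtColor(c['img'],cv2.COLOR_BGR2GRAY)
a=np.radians(8.4);u=np.array([np.cos(a),np.sin(a)]);v=np.array([-u[1],u[0]])
# line profile along ledge axis at plate height
for off in (-15,-8,8,15):
    s=np.arange(455,630,2.5); P=np.c_[np.outer(s/1000,u)+v*(173.8+off)/1000,np.full(len(s),.062)]
    q=proj(c,P); val=cv2.remap(g,q[:,0].astype(np.float32).reshape(1,-1),q[:,1].astype(np.float32).reshape(1,-1),cv2.INTER_LINEAR)[0]
    print(off,[(float(x),int(y)) for x,y in zip(s,val)])
```

```text
-15 [(455.0, 134), (457.5, 133), (460.0, 132), (462.5, 114), (465.0, 79), (467.5, 58), (470.0, 67), (472.5, 82), (475.0, 86), (477.5, 85), (480.0, 85), (482.5, 85), (485.0, 85), (487.5, 82), (490.0, 84), (492.5, 86), (495.0, 84), (497.5, 84), (500.0, 85), (502.5, 90), (505.0, 114), (507.5, 148), (510.0, 160), (512.5, 162), (515.0, 162), (517.5, 162), (520.0, 161), (522.5, 161), (525.0, 159), (527.5, 160), (530.0, 160), (532.5, 144), (535.0, 121), (537.5, 119), (540.0, 148), (542.5, 156), (545.0, 158), (547.5, 159), (550.0, 159), (552.5, 160), (555.0, 158), (557.5, 159), (560.0, 157), (562.5, 139), (565.0, 122), (567.5, 123), (570.0, 148), (572.5, 156), (575.0, 158), (577.5, 158), (580.0, 157), (582.5, 156), (585.0, 156), (587.5, 157), (590.0, 156), (592.5, 155), (595.0, 155), (597.5, 156), (600.0, 158), (602.5, 156), (605.0, 138), (607.5, 109), (610.0, 88), (612.5, 80), (615.0, 77), (617.5, 116), (620.0, 131), (622.5, 136), (625.0, 136), (627.5, 136)]
-8 [(455.0, 133), (457.5, 132), (460.0, 132), (462.5, 122), (465.0, 83), (467.5, 41), (470.0, 68), (472.5, 79), (475.0, 83), (477.5, 8
[... 2059 characters left out ...]
2), (505.0, 113), (507.5, 149), (510.0, 160), (512.5, 160), (515.0, 160), (517.5, 160), (520.0, 160), (522.5, 160), (525.0, 160), (527.5, 160), (530.0, 160), (532.5, 143), (535.0, 114), (537.5, 123), (540.0, 148), (542.5, 158), (545.0, 158), (547.5, 159), (550.0, 158), (552.5, 159), (555.0, 159), (557.5, 158), (560.0, 157), (562.5, 147), (565.0, 125), (567.5, 130), (570.0, 145), (572.5, 154), (575.0, 154), (577.5, 138), (580.0, 102), (582.5, 117), (585.0, 140), (587.5, 153), (590.0, 155), (592.5, 156), (595.0, 156), (597.5, 155), (600.0, 156), (602.5, 151), (605.0, 133), (607.5, 100), (610.0, 83), (612.5, 75), (615.0, 81), (617.5, 101), (620.0, 125), (622.5, 134), (625.0, 135), (627.5, 137)]
```

Call:
send_rows([
  [0, -0.001, -0.035, 0, 0, 0, 1],
  [0, -0.001, -0.07, 0, 0, 0, 1],
  [0, -0.001, -0.105, 0, 0, 0, 1],
  [0, -0.001, -0.125, 0, 0, 0, 1],
  [0, -0.001, -0.134, 0, 0, 0, 1],
  [0, -0.001, -0.1375, 0, 0, 0, 1],
  [0, -0.001, -0.1375, 0, 0, 0, 1],
])

```text
time: 2.87
position: [0.4507, 0.2389, 0.0641]
tool_rot: [0.0, 0.657, 0.754, 0.0]
contact_force: [0.6, 1.0, 0.8]
opening: 0.001
```

Run:
```python
from h import *
import pickle
st(); c=cam('wrist'); cv2.imwrite('pics/w2.png',c['img'])
```

```text
t 2.87 pos [450.7 238.9  64.1] yaw 97.92 z [ 1.e-04  0.e+00 -1.e+00] F [0.64 1.01 0.8 ] M [ 0.   -0.04  0.03] open 0.001 j [ 0.46  0.39  1.94  0.    0.81 -1.24]
```

View pics/w2.png

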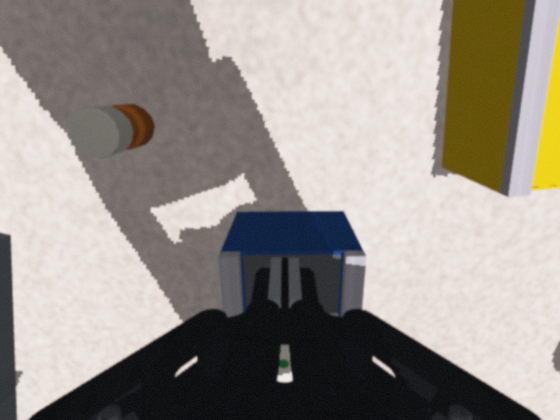

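Call:
send_rows([
  [-0.0006, 0.004, -0.0016, 0, 0, 0.006, 1],
  [0.0094, 0.0055, -0.0016, 0, 0, 0.006, 1],
  [0.0164, 0.0065, -0.0016, 0, 0, 0.006, 1],
  [0.0234, 0.0075, -0.0016, 0, 0, 0.006, 1],
  [0.0304, 0.0086, -0.0016, 0, 0, 0.006, 1],
  [0.0374, 0.0096, -0.0016, 0, 0, 0.006, 1],
  [0.0444, 0.0107, -0.0016, 0, 0, 0.006, 1],
  [0.0494, 0.0114, -0.0016, 0, 0, 0.006, 1],
  [0.0534, 0.012, -0.0016, 0, 0, 0.006, 1],
  [0.0574, 0.0126, -0.0016, 0, 0, 0.006, 1],
])

```text
time: 3.75
position: [0.5078, 0.2519, 0.0631]
tool_rot: [-0.001, 0.654, 0.756, -0.001]
contact_force: [-4.7, 0.4, 7.1]
opening: 0.003
```

Run:
```python
from h import *
import pickle
s=st(); a=np.radians(8.4);u=np.array([np.cos(a),np.sin(a)]);print(s['position'][:2]@u*1000)
c=cam('top'); pickle.dump(c,open('t2.pkl','wb'));
cv2.imwrite('pics/t2.png',cv2.resize(c['img'][150:290,130:290],None,fx=5,fy=4.2,interpolation=cv2.INTER_CUBIC))
```

```text
t 3.75 pos [507.8 251.9  63.1] yaw 98.29 z [-1.7e-03 -1.0e-04 -1.0e+00] F [-4.72  0.44  7.08] M [-0.07  0.79  0.  ] open 0.003 j [ 0.44  0.46  1.81  0.    0.87 -1.28]
539.1857978271884
```

View pics/t2.png

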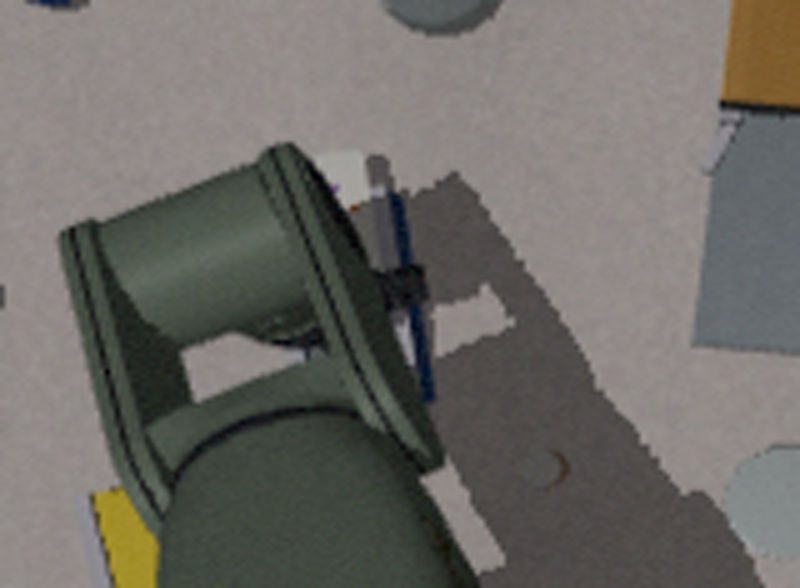

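Run:
```python
from h import *
import pickle
c=pickle.load(open('t2.pkl','rb')); g=cv2.cvtColor(c['img'],cv2.COLOR_BGR2GRAY)
a=np.radians(8.4);u=np.array([np.cos(a),np.sin(a)]);v=np.array([-u[1],u[0]])
for off in (-22,-18,-14,-32):
    s=np.arange(590,670,2.5); P=np.c_[np.outer(s/1000,u)+v*(173.8+off)/1000,np.full(len(s),.065)]
    q=proj(c,P); val=cv2.remap(g,q[:,0].astype(np.float32).reshape(1,-1),q[:,1].astype(np.float32).reshape(1,-1),cv2.INTER_LINEAR)[0]
    print(off,[(float(x),int(y)) for x,y in zip(s,val)])
```

```text
-22 [(590.0, 86), (592.5, 86), (595.0, 86), (597.5, 85), (600.0, 86), (602.5, 87), (605.0, 86), (607.5, 89), (610.0, 139), (612.5, 158), (615.0, 163), (617.5, 162), (620.0, 162), (622.5, 161), (625.0, 161), (627.5, 161), (630.0, 160), (632.5, 160), (635.0, 161), (637.5, 161), (640.0, 162), (642.5, 160), (645.0, 153), (647.5, 145), (650.0, 142), (652.5, 143), (655.0, 142), (657.5, 141), (660.0, 141), (662.5, 142), (665.0, 144), (667.5, 141)]
-18 [(590.0, 87), (592.5, 86), (595.0, 88), (597.5, 86), (600.0, 84), (602.5, 81), (605.0, 74), (607.5, 110), (610.0, 147), (612.5, 161), (615.0, 162), (617.5, 162), (620.0, 161), (622.5, 161), (625.0, 161), (627.5, 162), (630.0, 162), (632.5, 163), (635.0, 162), (637.5, 161), (640.0, 160), (642.5, 158), (645.0, 152), (647.5, 145), (650.0, 140), (652.5, 141), (655.0, 143), (657.5, 145), (660.0, 143), (662.5, 141), (665.0, 140), (667.5, 139)]
-14 [(590.0, 59), (592.5, 64), (595.0, 72), (597.5, 82), (600.0, 85), (602.5, 77), (605.0, 65), (607.5, 118), (610.0, 154), (612.5, 161), (615.0, 162), (617.5, 161), (620.0, 161), (622.5, 162), (625.0, 162), (627.5, 163), (630.0, 164), (632.5, 162), (635.0, 161), (637.5, 160), (640.0, 161), (642.5, 159), (645.0, 155), (647.5, 145), (650.0, 143), (652.5, 143), (655.0, 143), (657.5, 143), (660.0, 143), (662.5, 142), (665.0, 140), (667.5, 140)]
-32 [(590.0, 71), (592.5, 71), (595.0, 71), (597.5, 70), (600.0, 70), (602.5, 70), (605.0, 71), (607.5, 70), (610.0, 90), (612.5, 126), (615.0, 137), (617.5, 122), (620.0, 96), (622.5, 84), (625.0, 80), (627.5, 79), (630.0, 81), (632.5, 77), (635.0, 80), (637.5, 78), (640.0, 97), (642.5, 131), (645.0, 143), (647.5, 144), (650.0, 143), (652.5, 142), (655.0, 140), (657.5, 139), (660.0, 142), (662.5, 143), (665.0, 142), (667.5, 141)]
```

Call:
send_rows([
  [0, 0, 0.0008, 0, 0, 0, 1],
  [0.004, 0.0006, 0.0008, 0, 0, 0, 1],
  [0.008, 0.0012, 0.0008, 0, 0, 0, 1],
  [0.011, 0.0016, 0.0008, 0, 0, 0, 1],
  [0.0139, 0.002, 0.0008, 0, 0, 0, 1],
  [0.0139, 0.002, 0.0008, 0, 0, 0, 1],
])

```text
time: 4.3
position: [0.5226, 0.2541, 0.0633]
tool_rot: [0.0, 0.654, 0.756, 0.0]
contact_force: [-2.1, -0.5, 4.5]
opening: -0.0
```

```bash
cat > prof.py <<'E'
from h import *
s=st(); a=np.radians(8.4);u=np.array([np.cos(a),np.sin(a)]);print(s['position'][:2]@u*1000)
c=cam('top');g=cv2.cvtColor(c['img'],cv2.COLOR_BGR2GRAY)
v=np.array([-u[1],u[0]])
for off in (-20,-14,-32):
    s=np.arange(602.5,675,2.5); P=np.c_[np.outer(s/1000,u)+v*(173.8+off)/1000,np.full(len(s),.065)]
    q=proj(c,P); val=cv2.remap(g,q[:,0].astype(np.float32).reshape(1,-1),q[:,1].astype(np.float32).reshape(1,-1),cv2.INTER_LINEAR)[0]
    print(off,[(float(x),int(y)) for x,y in zip(s,val)])
E
python3 prof.py
```

```text
t 4.3 pos [522.6 254.1  63.3] yaw 98.31 z [ 6.e-04  3.e-04 -1.e+00] F [-2.13 -0.48  4.48] M [-0.07  0.3   0.01] open -0.0 j [ 0.43  0.48  1.77  0.    0.89 -1.28]
554.1581863405264
-20 [(602.5, 87), (605.0, 88), (607.5, 87), (610.0, 85), (612.5, 86), (615.0, 86), (617.5, 83), (620.0, 85), (622.5, 124), (625.0, 153), (627.5, 162), (630.0, 162), (632.5, 162), (635.0, 163), (637.5, 163), (640.0, 161), (642.5, 160), (645.0, 160), (647.5, 161), (650.0, 161), (652.5, 159), (655.0, 159), (657.5, 158), (660.0, 152), (662.5, 145), (665.0, 141), (667.5, 140), (670.0, 139), (672.5, 140)]
-14 [(602.5, 26), (605.0, 41), (607.5, 62), (610.0, 71), (612.5, 74), (615.0, 72), (617.5, 74), (620.0, 94), (622.5, 134), (625.0, 157), (627.5, 162), (630.0, 161), (632.5, 163), (635.0, 162), (637.5, 162), (640.0, 161), (642.5, 160), (645.0, 160), (647.5, 161), (650.0, 159), (652.5, 159), (655.0, 161), (657.5, 159), (660.0, 153), (662.5, 145), (665.0, 141), (667.5, 141), (670.0, 142), (672.5, 142)]
-32 [(602.5, 70), (605.0, 70), (607.5, 72), (610.0, 73), (612.5, 73), (615.0, 73), (617.5, 76), (620.0, 78), (622.5, 80), (625.0, 81), (627.5, 78), (630.0, 79), (632.5, 76), (635.0, 76), (637.5, 78), (640.0, 79), (642.5, 77), (645.0, 77), (647.5, 79), (650.0, 78), (652.5, 104), (655.0, 131), (657.5, 140), (660.0, 141), (662.5, 142), (665.0, 141), (667.5, 140), (670.0, 140), (672.5, 140)]
```

Call:
send_rows([
  [-0.003, 0, 0.02, 0, 0, 0, 1],
  [-0.003, 0, 0.06, 0, 0, 0, 0.6],
  [0.02, 0.003, 0.077, 0, 0, 0, 0.25],
  [0.05, 0.007, 0.077, 0, 0, 0, 0.25],
  [0.078, 0.0107, 0.077, 0, 0, 0, 0.25],
  [0.078, 0.0107, 0.077, 0, 0, 0, 0.25],
  [0.078, 0.0107, 0.077, 0, 0, 0, 0.25],
])

```text
time: 4.93
position: [0.601, 0.2645, 0.139]
tool_rot: [0.0, 0.654, 0.756, 0.0]
contact_force: [-0.6, -0.9, -0.2]
opening: 0.754
```

Run:
```python
from h import *
import pickle
st(); c=cam('wrist'); cv2.imwrite('pics/w3.png',c['img']); pickle.dump(c,open('w3.pkl','wb'))
c=cam('top');cv2.imwrite('pics/t3.png',cv2.resize(c['img'][150:290,130:290],None,fx=5,fy=4.2,interpolation=cv2.INTER_CUBIC))
```

```text
t 4.93 pos [601.  264.5 139. ] yaw 98.28 z [ 1.e-04 -1.e-04 -1.e+00] F [-0.55 -0.85 -0.16] M [ 0.07 -0.05 -0.04] open 0.754 j [ 0.4   0.51  1.5  -0.    1.13 -1.32]
```

View pics/w3.png

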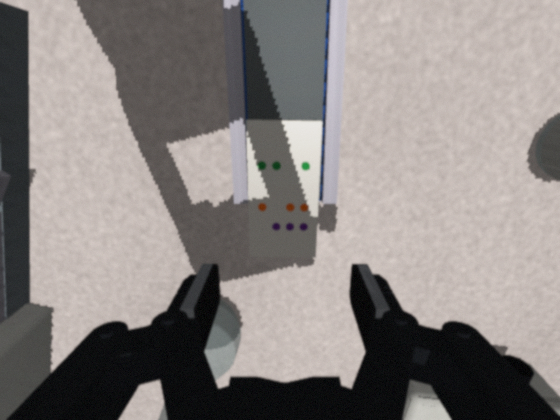

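View pics/t3.png

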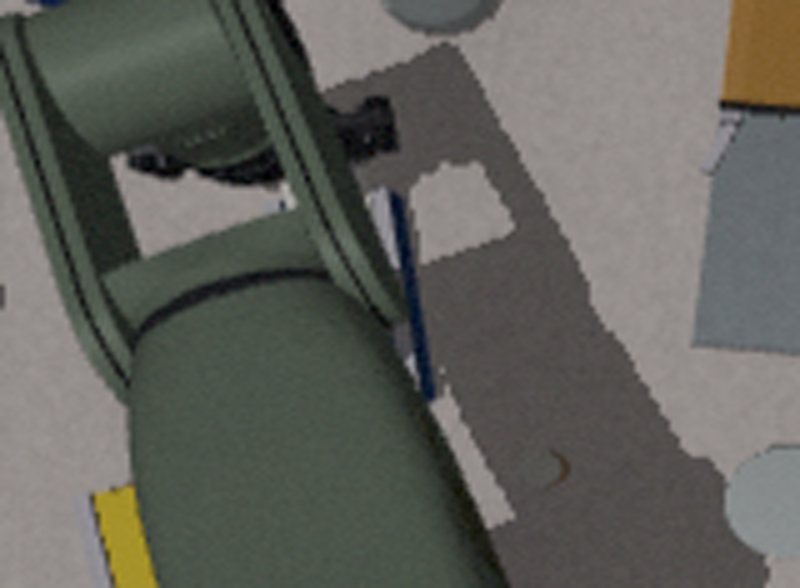

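Run:
```python
from h import *
import pickle
c=pickle.load(open('w3.pkl','rb'))
cv2.imwrite('pics/w3c.png',cv2.resize(c['img'][100:290,190:380],None,fx=4,fy=3.1,interpolation=cv2.INTER_CUBIC))
a=np.radians(8.4);u=np.array([np.cos(a),np.sin(a)]);v=np.array([-u[1],u[0]]);B=np.c_[u,v]
for n,p,z in [('rear',[[245,120],[323,120]],.065),('lead',[[249,263],[314,262]],.065),('rails',[[233,202],[340,203]],.066),('tips',[[211,266],[359,266]],.05)]:
    P=onplane(c,p,z)*1000; print(n,(P[:,:2]@B).round(1).tolist())
X=cloud(c);print('tip depth',X[275:285,205:215,2].round(3).min(), X[268:300:8,208].round(3).tolist(),X[268:300:8,362].round(3).tolist())
```

```text
rear [[563.3, 147.9], [563.4, 199.0]]
lead [[668.8, 146.5], [668.0, 196.1]]
rails [[619.5, 137.2], [620.3, 213.1]]
tips [[679.9, 113.5], [680.0, 234.6]]
tip depth 0.155 [[0.517, 0.252, 0.282], [0.595, 0.23, 0.16], [0.595, 0.231, 0.166], [0.599, 0.232, 0.167]] [[0.585, 0.298, 0.153], [0.586, 0.296, 0.16], [0.517, 0.252, 0.282], [0.588, 0.295, 0.168]]
```

View pics/w3c.png

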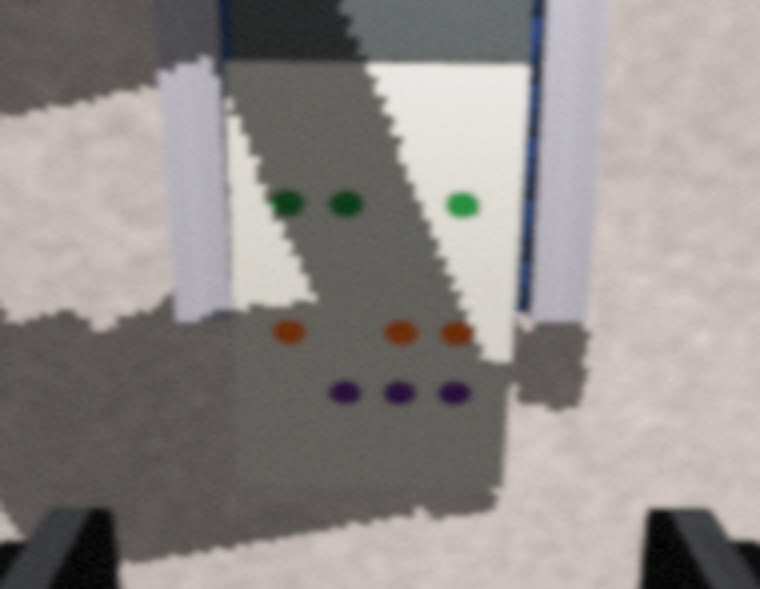

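Call:
send_rows([
  [0.001, -0.001, -0.03, 0, 0, 0, 0.25],
  [0.001, -0.001, -0.06, 0, 0, 0, 0.25],
  [0.001, -0.001, -0.08, 0, 0, 0, 0.25],
  [0.001, -0.001, -0.0885, 0, 0, 0, 0.25],
  [0.001, -0.001, -0.0885, 0, 0, 0, 0.25],
  [0.001, -0.001, -0.0885, 0, 0, 0, 0.6],
  [0.001, -0.001, -0.0885, 0, 0, 0, 0.6],
  [0.001, -0.001, -0.0885, 0, 0, 0, 0.6],
  [0.001, -0.001, -0.0885, 0, 0, 0, 0.6],
  [0.001, -0.001, -0.0885, 0, 0, 0, 0.6],
], newtons=40)

```text
time: 5.87
position: [0.601, 0.2638, 0.0525]
tool_rot: [0.0, 0.654, 0.757, 0.001]
contact_force: [-1.8, -0.3, 1.8]
opening: 0.57
```

Run:
```python
from h import *
import pickle
st(); c=cam('wrist'); cv2.imwrite('pics/w4.png',c['img']); pickle.dump(c,open('w4.pkl','wb'))
c=cam('scene');cv2.imwrite('pics/s4.png',cv2.resize(c['img'][160:300,320:460],None,fx=5,fy=4.2,interpolation=cv2.INTER_CUBIC))
```

```text
t 5.87 pos [601.  263.8  52.5] yaw 98.32 z [ 9.e-04  6.e-04 -1.e+00] F [-1.8  -0.28  1.77] M [-0.03  0.05  0.01] open 0.57 j [ 0.4   0.59  1.59  0.    0.96 -1.32]
```

View pics/w4.png

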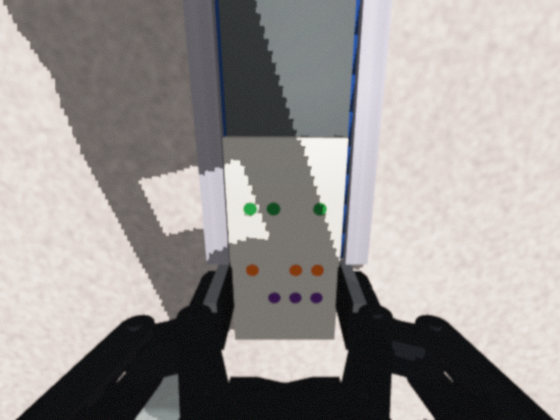

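View pics/s4.png

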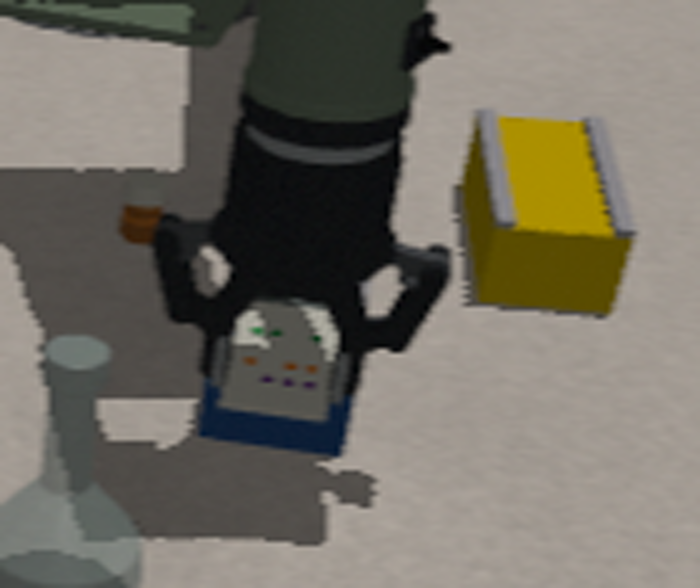

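Call:
send_rows([
  [0, 0, 0.003, 0, 0, 0, 0.65],
  [0, 0, 0.008, 0, 0, 0, 0.65],
  [0, 0, 0.02, 0, 0, 0, 0.65],
  [0, 0, 0.04, 0, 0, 0, 0.65],
  [0, 0, 0.07, 0, 0, 0, 0.65],
  [0, 0, 0.07, 0, 0, 0, 0.65],
])

```text
time: 6.47
position: [0.6042, 0.265, 0.1284]
tool_rot: [0.003, 0.654, 0.757, 0.005]
contact_force: [1.0, 0.9, 0.5]
opening: 0.567
```

Run:
```python
from h import *
import pickle
st(); c=cam('wrist'); cv2.imwrite('pics/w5.png',c['img']); pickle.dump(c,open('w5.pkl','wb'))
X=cloud(c); print((X[150:330:15,275]*1000).round(0).tolist())
```

```text
t 6.47 pos [604.2 265.  128.4] yaw 98.32 z [ 0.0107  0.0045 -0.9999] F [1.01 0.89 0.5 ] M [ 0.06 -0.09  0.05] open 0.567 j [ 0.4   0.52  1.51  0.    1.1  -1.32]
[[541.0, 252.0, 140.0], [547.0, 252.0, 140.0], [554.0, 253.0, 141.0], [560.0, 254.0, 141.0], [567.0, 255.0, 140.0], [574.0, 256.0, 140.0], [581.0, 257.0, 141.0], [588.0, 258.0, 141.0], [596.0, 259.0, 140.0], [603.0, 260.0, 142.0], [611.0, 261.0, 142.0], [620.0, 262.0, 142.0]]
```

View pics/w5.png

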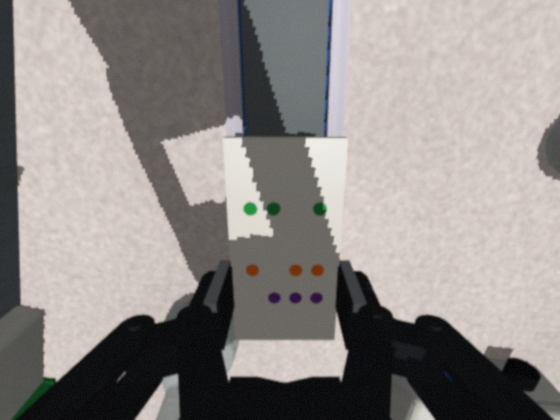

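Run:
```python
from h import *
import pickle
c=pickle.load(open('w5.pkl','rb'))
g=cv2.cvtColor(c['img'],cv2.COLOR_BGR2GRAY)
print(g[128:145,240].tolist(),g[330:346,285].tolist()); print(g[180,218:232].tolist(),g[180,338:352].tolist())
z=.1405
P=onplane(c,[[224,137],[347,137],[236,339],[335,339]],z)*1000
tcp=np.array([604.2,265.0]); ty=np.radians(98.32);tx=np.array([np.cos(ty),np.sin(ty)]);tyv=np.array([tx[1],-tx[0]])
Q=P[:,:2]-tcp; print(np.c_[Q@tx,Q@tyv].round(1))
e=P[2:].mean(0)-P[:2].mean(0); print('len',np.hypot(*e[:2]),'ang',np.degrees(np.arctan2(e[1],e[0])), 'width',np.linalg.norm(P[1]-P[0]),np.linalg.norm(P[3]-P[2]))
```

```text
[190, 190, 188, 182, 154, 113, 87, 87, 107, 157, 201, 222, 228, 228, 227, 224, 218] [107, 103, 104, 103, 106, 102, 103, 108, 112, 141, 177, 204, 211, 209, 206, 206]
[202, 203, 196, 195, 194, 196, 201, 213, 220, 223, 224, 224, 224, 224] [229, 228, 228, 228, 227, 227, 224, 216, 209, 209, 207, 209, 209, 211]
[[-24.4 -69.5]
 [ 24.7 -69.5]
 [-24.7  31.1]
 [ 25.3  31.2]]
len 100.63040213961419 ang 8.40991098572105 width 49.09370996688169 50.05991598865518
```

Call:
send_rows([
  [-0.002, -0.01, 0.025, 0, 0, -0.02, 0.65],
  [-0.006, -0.035, 0.05, 0, 0, -0.07, 0.65],
  [-0.012, -0.07, 0.07, 0, 0, -0.12, 0.65],
  [-0.018, -0.108, 0.075, 0, 0, -0.18, 0.65],
  [-0.025, -0.146, 0.075, 0, 0, -0.24, 0.65],
  [-0.032, -0.184, 0.075, 0, 0, -0.3, 0.65],
  [-0.039, -0.222, 0.075, 0, 0, -0.36, 0.65],
  [-0.046, -0.26, 0.075, 0, 0, -0.41, 0.65],
  [-0.053, -0.297, 0.075, 0, 0, -0.445, 0.65],
  [-0.06, -0.33, 0.075, 0, 0, -0.464, 0.65],
])

```text
time: 7.35
position: [0.5396, -0.0684, 0.1961]
tool_rot: [-0.0, 0.811, 0.585, -0.001]
contact_force: [0.3, 0.4, -0.7]
opening: 0.57
```

Call:
send_rows([
  [-0.006, -0.035, 0, 0, 0, 0, 0.65],
  [-0.012, -0.07, 0, 0, 0, 0, 0.65],
  [-0.017, -0.1, 0, 0, 0, 0, 0.65],
  [-0.02, -0.122, 0, 0, 0, 0, 0.65],
  [-0.022, -0.132, 0, 0, 0, 0, 0.65],
  [-0.022, -0.132, 0, 0, 0, 0, 0.65],
  [-0.022, -0.132, 0, 0, 0, 0, 0.65],
])

```text
time: 7.93
position: [0.5186, -0.1978, 0.1962]
tool_rot: [-0.001, 0.811, 0.586, 0.0]
contact_force: [0.3, 0.8, -0.5]
opening: 0.569
```

Run:
```python
from h import *
import pickle
st(); c=cam('wrist'); cv2.imwrite('pics/w6.png',c['img']); pickle.dump(c,open('w6.pkl','wb'))
```

```text
t 7.93 pos [ 518.6 -197.8  196.2] yaw 71.68 z [-7.0e-04  1.3e-03 -1.0e+00] F [ 0.31  0.76 -0.54] M [-0.02 -0.08  0.01] open 0.569 j [-0.39  0.31  1.67  0.    1.16 -1.64]
```

View pics/w6.png

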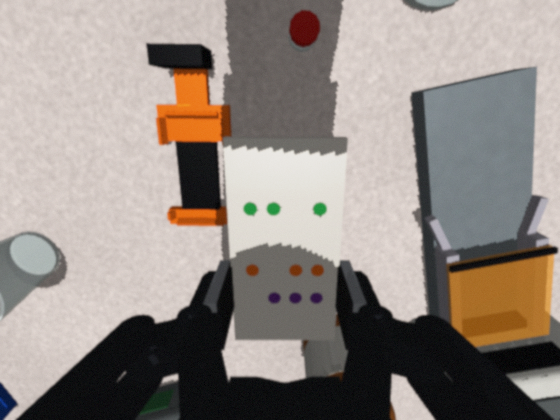

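Run:
```python
from h import *
import pickle
c=pickle.load(open('w6.pkl','rb')); im=c['img']; hsv=cv2.cvtColor(im,cv2.COLOR_BGR2HSV)
cv2.imwrite('pics/w6c.png',cv2.resize(im[30:235,130:240],None,fx=5,fy=2.9,interpolation=cv2.INTER_CUBIC))
m=((hsv[...,0]>3)&(hsv[...,0]<22)&(hsv[...,1]>150))
a=np.radians(-18.3);u=np.array([np.cos(a),np.sin(a)]);v=np.array([-u[1],u[0]]);B=np.c_[u,v];o=np.array([476.,-277.7])
for n,roi,z in (('front',(150,200,240,232),.02),('back',(150,98,226,146),.02),('neck',(150,70,240,100),.012)):
    r,b,q=rect(c,m,z,roi); print(n,np.round(r[0],1),np.round(r[1],1),round(r[2],1)); L=(onplane(c,q,z)[:,:2]*1000-o)@B; print(L.min(0).round(1),L.max(0).round(1))
dk=(im.max(2)<60)
r,b,q=rect(c,dk,.052,(140,35,216,72)); L=(onplane(c,q,.052)[:,:2]*1000-o)@B; print('handle',L.min(0).round(1),L.max(0).round(1),r)
X=cloud(c)
hm=(X[...,2]>.045)&(X[...,2]<.06); hm[:,230:]=0;hm[100:]=0; L=(X[hm][:,:2]*1000-o)@B; print('handle depth',np.percentile(L,[2,50,98],axis=0).round(1),hm.sum())
```

```text
front [ 523.3 -297.7] [61.7 21.2] 73.0
[ 40. -35.] [61.6 26.7]
back [ 431.5 -263.9] [67.2 42. ] 71.7
[-67.6 -34.4] [-25.6  32.8]
neck [ 400.6 -252.3] [31.6 25.8] 71.7
[-92.5 -15.3] [-66.6  16.2]
handle [-108.2  -21.7] [-90.4  29.3] ((382.4376220703125, -242.74880981445312), (50.9099006652832, 17.70956039428711), 70.24501037597656)
handle depth [[-108.9  -21.7]
 [-101.     0.6]
 [ -93.4   21.4]] 1247
```

View pics/w6c.png

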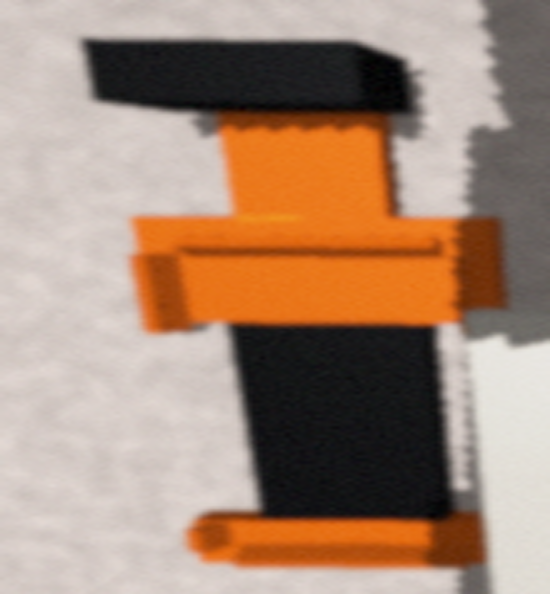

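Call:
send_rows([
  [-0.008, -0.03, 0, 0, 0, 0, 0.65],
  [-0.016, -0.06, -0.01, 0, 0, 0, 0.65],
  [-0.0225, -0.08, -0.03, 0, 0, 0, 0.65],
  [-0.0244, -0.086, -0.06, 0, 0, 0, 0.65],
  [-0.0244, -0.086, -0.095, 0, 0, 0, 0.65],
  [-0.0244, -0.086, -0.125, 0, 0, 0, 0.65],
  [-0.0244, -0.086, -0.146, 0, 0, 0, 0.65],
  [-0.0244, -0.086, -0.146, 0, 0, 0, 0.65],
  [-0.0244, -0.086, -0.146, 0, 0, 0, 0.65],
])

```text
time: 8.73
position: [0.4945, -0.2828, 0.0499]
tool_rot: [-0.001, 0.81, 0.587, -0.0]
contact_force: [0.4, -0.3, 0.1]
opening: 0.571
```

Run:
```python
from h import *
import pickle
st(); c=cam('wrist'); cv2.imwrite('pics/w7.png',c['img']); pickle.dump(c,open('w7.pkl','wb'))
c=cam('scene');pickle.dump(c,open('s7.pkl','wb'));cv2.imwrite('pics/s7.png',cv2.resize(c['img'][150:230,170:290],None,fx=6,fy=6,interpolation=cv2.INTER_CUBIC))
```

```text
t 8.73 pos [ 494.5 -282.8   49.9] yaw 71.83 z [-0.0019  0.0016 -1.    ] F [ 0.36 -0.32  0.06] M [-0.02 -0.01  0.03] open 0.571 j [-0.54  0.48  1.81  0.    0.85 -1.79]
```

View pics/w7.png

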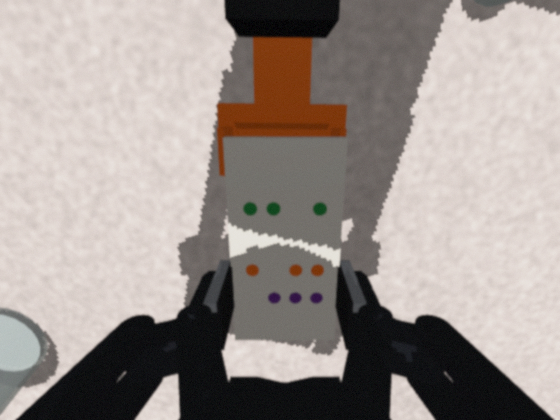

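View pics/s7.png

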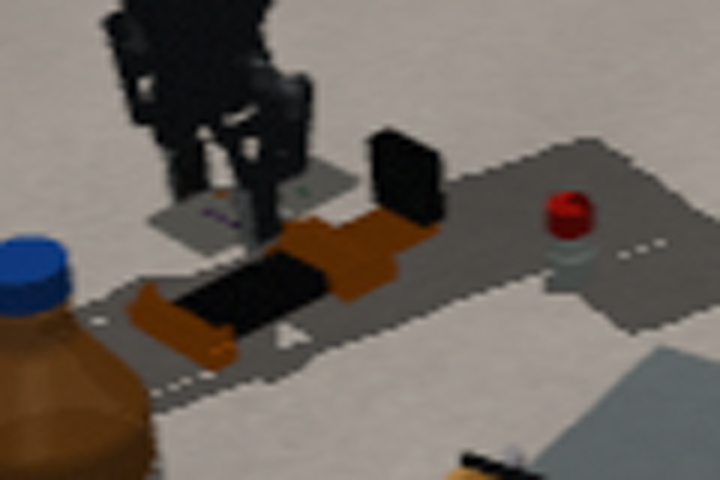

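Run:
```python
from h import *
import pickle
c=pickle.load(open('w7.pkl','rb')); im=c['img']
cv2.imwrite('pics/w7c.png',cv2.resize(im[0:180,200:370],None,fx=4,fy=3.3,interpolation=cv2.INTER_CUBIC))
a=np.radians(-18.2);u=np.array([np.cos(a),np.sin(a)]);v=np.array([-u[1],u[0]]);B=np.c_[u,v]
o=np.array([494.5,-282.8])-19.2*u  # plate centre
def p(n,uv,z): print(n,((onplane(c,uv,z)[:,:2]*1000-o)@B).round(1).tolist())
p('back rear edge z12',[[218,103],[347,103]],.012);p('  z20',[[218,103],[347,103]],.02)
p('neck z12',[[254,70],[312,70]],.012); p('neck2',[[254,95],[311,95]],.012)
p('plate rear',[[225,137],[347,137]],.0625)
p('handle top front?',[[228,20],[338,20]],.052)
p('back left edge end',[[220,175]],.012)
p('pocket lip line',[[232,126],[330,126]],.02)
```

```text
back rear edge z12 [[-61.9, -36.0], [-62.0, 33.3]]
  z20 [[-62.1, -34.4], [-62.1, 31.9]]
neck z12 [[-78.3, -16.1], [-78.3, 14.1]]
neck2 [[-66.0, -16.5], [-66.0, 13.9]]
plate rear [[-49.9, -24.1], [-49.9, 24.8]]
handle top front? [[-93.2, -22.2], [-93.3, 20.4]]
back left edge end [[-22.4, -37.4]]
pocket lip line [[-50.6, -27.8], [-50.6, 23.7]]
```

View pics/w7c.png

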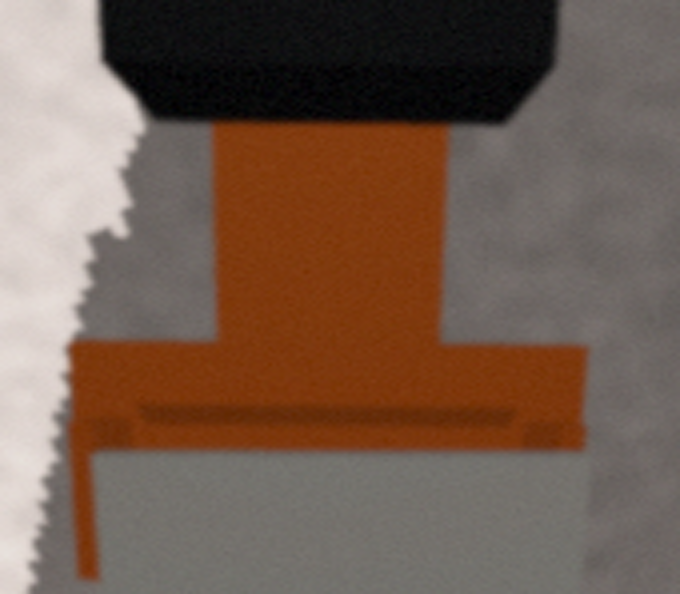

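Call:
send_rows([
  [0.0016, -0.0016, -0.01, 0, 0, 0, 0.65],
  [0.0016, -0.0016, -0.022, 0, 0, 0, 0.65],
  [0.0016, -0.0016, -0.03, 0, 0, 0, 0.65],
  [0.0016, -0.0016, -0.033, 0, 0, 0, 0.65],
  [0.0016, -0.0016, -0.033, 0, 0, 0, 0.65],
])

```text
time: 9.25
position: [0.4958, -0.2858, 0.0171]
tool_rot: [-0.0, 0.81, 0.586, -0.0]
contact_force: [-0.1, 0.9, -0.4]
opening: 0.574
```

Run:
```python
from h import *
import pickle
s=st(); c=cam('wrist'); pickle.dump(c,open('w8.pkl','wb'))
im=c['img'];cv2.imwrite('pics/w8c.png',cv2.resize(im[0:360,190:380],None,fx=4,fy=1.65,interpolation=cv2.INTER_CUBIC))
c=cam('scene');cv2.imwrite('pics/s8.png',cv2.resize(c['img'][150:230,170:290],None,fx=6,fy=6,interpolation=cv2.INTER_CUBIC))
```

```text
t 9.25 pos [ 495.8 -285.8   17.1] yaw 71.74 z [-8.e-04  6.e-04 -1.e+00] F [-0.06  0.89 -0.44] M [-0.02 -0.05  0.01] open 0.574 j [-0.54  0.53  1.84  0.    0.78 -1.8 ]
```

View pics/w8c.png

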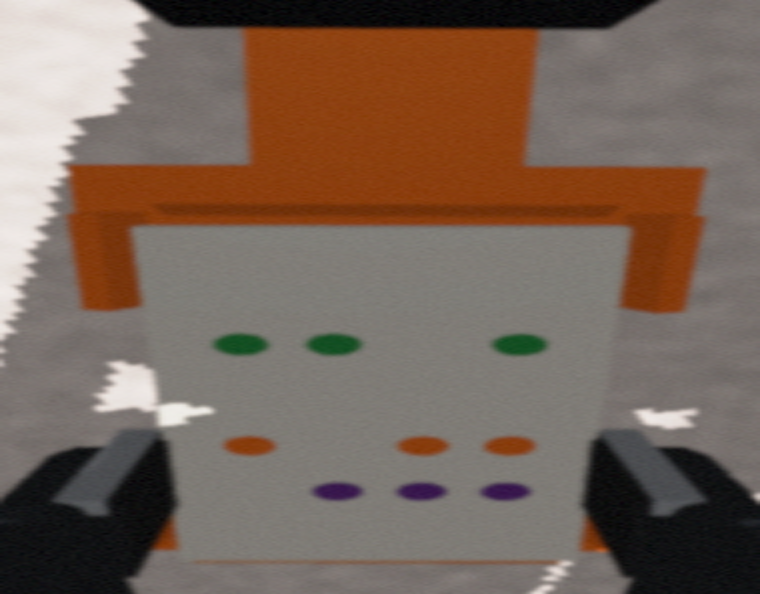

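View pics/s8.png

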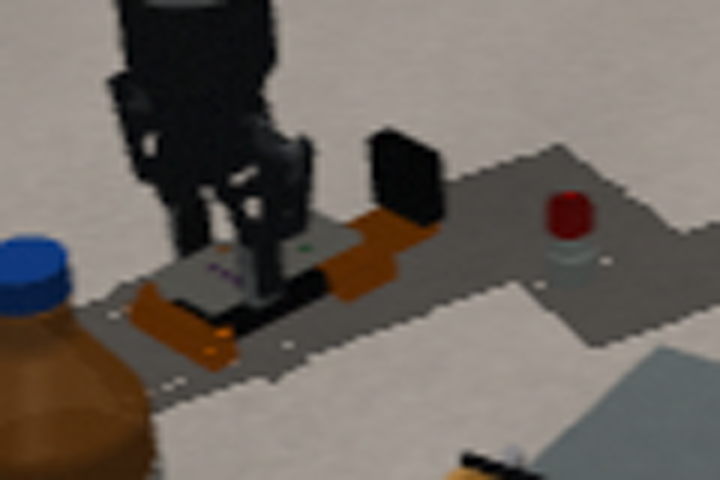

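Run:
```python
from h import *
import pickle
c=pickle.load(open('w8.pkl','rb'))
a=np.radians(-18.2);u=np.array([np.cos(a),np.sin(a)]);v=np.array([-u[1],u[0]]);B=np.c_[u,v]
o=np.array([495.8,-285.8])-19.2*u
def p(n,uv,z): print(n,((onplane(c,uv,z)[:,:2]*1000-o)@B).round(1).tolist())
p('plate rear',[[223.5,136.4],[347,136.4]],.0297)
p('lip top(-56,z20)',[[230,124.5],[344,124.5]],.02)
p('lip base(-52,z12)',[[230,130.5],[344,130.5]],.012)
p('block rear (-65,z12)',[[208,100.5],[366,101.5]],.012)
p('front edge top?',[[240,340],[330,340]],.02)
p('side lips outer end(-27)',[[211,188],[361,188.5]],.02)
```

```text
plate rear [[-50.2, -24.5], [-50.2, 24.9]]
lip top(-56,z20) [[-54.1, -23.3], [-54.0, 25.1]]
lip base(-52,z12) [[-50.8, -24.7], [-50.7, 26.7]]
block rear (-65,z12) [[-63.6, -33.6], [-63.2, 35.6]]
front edge top? [[59.0, -24.2], [59.0, 24.4]]
side lips outer end(-27) [[-26.1, -33.4], [-25.8, 34.5]]
```

Call:
send_rows([
  [0.001, 0.0007, -0.005, 0, 0, 0, 0.65],
  [0.001, 0.0007, -0.009, 0, 0, 0, 0.65],
  [0.001, 0.0007, -0.011, 0, 0, 0, 0.65],
  [0.001, 0.0007, -0.012, 0, 0, 0, 0.65],
  [0.001, 0.0007, -0.012, 0, 0, 0, 0.65],
])

```text
time: 9.77
position: [0.4968, -0.2852, 0.0052]
tool_rot: [-0.0, 0.81, 0.586, -0.0]
contact_force: [-0.3, -0.2, -1.3]
opening: 0.57
```

Run:
```python
from h import *
import pickle
s=st(); c=cam('wrist'); pickle.dump(c,open('w9.pkl','wb'))
im=c['img'];cv2.imwrite('pics/w9c.png',cv2.resize(im[0:360,190:380],None,fx=4,fy=1.65,interpolation=cv2.INTER_CUBIC))
X=cloud(c);print((X[140:330:20,285,2]*1000).round(1))
```

```text
t 9.77 pos [ 496.8 -285.2    5.2] yaw 71.73 z [-5.e-04  4.e-04 -1.e+00] F [-0.34 -0.18 -1.33] M [-0.01 -0.05  0.  ] open 0.57 j [-0.54  0.55  1.85  0.    0.75 -1.79]
[18.3 17.5 17.1 17.6 17.4 18.4 18.  17.7 18.1 18.4]
```

View pics/w9c.png

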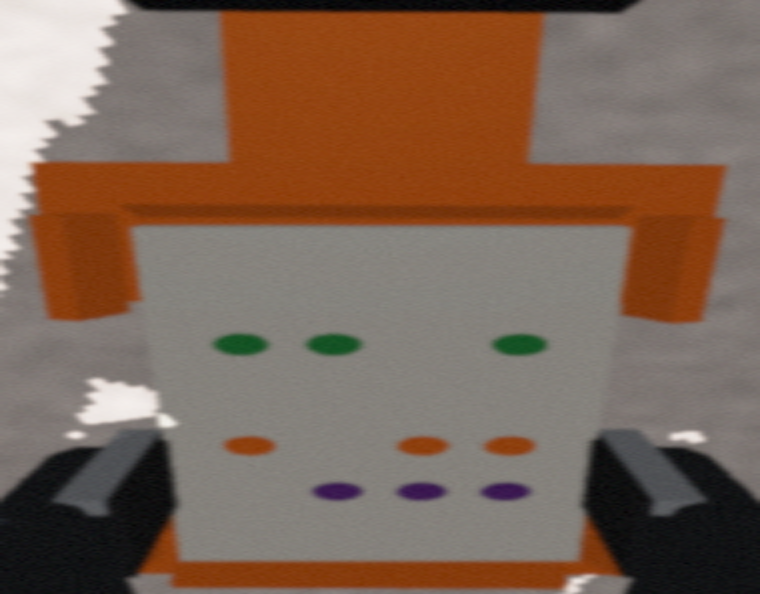

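Call:
send_rows([
  [0, 0, -0.0008, 0, 0, 0, 0.65],
  [0, 0, -0.0008, 0, 0, 0, 0.38],
  [0, 0, -0.0008, 0, 0, 0, 0.34],
  [0, 0, -0.0008, 0, 0, 0, 0.28],
  [0, 0, -0.0008, 0, 0, 0, 0.25],
  [0, 0, -0.0008, 0, 0, 0, 0.25],
  [0, 0, 0.01, 0, 0, 0, 0.25],
  [0, 0, 0.04, 0, 0, 0, 0.25],
  [0, 0, 0.08, 0, 0, 0, 0.25],
  [0, 0, 0.08, 0, 0, 0, 0.25],
])

```text
time: 10.65
position: [0.5011, -0.2877, 0.0932]
tool_rot: [0.006, 0.81, 0.586, 0.003]
contact_force: [1.5, -0.8, -0.1]
opening: 0.75
```

Run:
```python
from h import *
import pickle
s=st(); c=cam('wrist'); pickle.dump(c,open('w10.pkl','wb'))
im=c['img'];cv2.imwrite('pics/w10.png',cv2.resize(im,(800,600)))
X=cloud(c);print((X[60:330:15,285,2]*1000).round(1))
```

```text
t 10.65 pos [ 501.1 -287.7   93.2] yaw 71.73 z [ 0.0121 -0.0072 -0.9999] F [ 1.46 -0.83 -0.11] M [-0.06 -0.02  0.02] open 0.75 j [-0.54  0.44  1.76  0.    0.93 -1.79]
[12.5 12.5 11.6 18.2 16.  17.1 17.3 17.2 16.9 16.8 16.1 17.8 17.3 17.2
  1.2  0.9  0.3 -0.9]
```

View pics/w10.png

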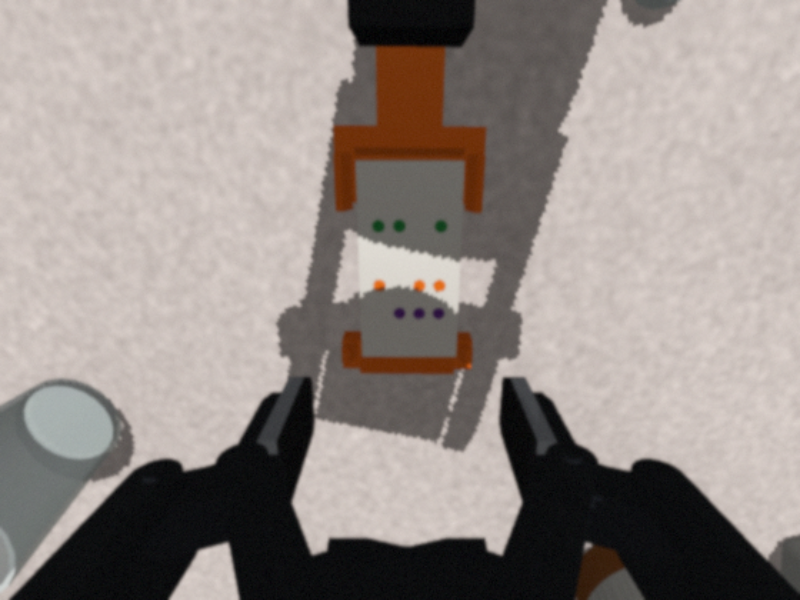

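Call:
send_rows([
  [0, 0, 0.02, 0, 0, -0.05, 0.3],
  [-0.01, 0.003, 0.045, 0, 0, -0.15, 0.4],
  [-0.025, 0.008, 0.055, 0, 0, -0.27, 0.5],
  [-0.04, 0.013, 0.055, 0, 0, -0.39, 0.6],
  [-0.055, 0.018, 0.055, 0, 0, -0.51, 0.6],
  [-0.07, 0.023, 0.055, 0, 0, -0.63, 0.6],
  [-0.085, 0.028, 0.055, 0, 0, -0.75, 0.6],
  [-0.1, 0.033, 0.055, 0, 0, -0.87, 0.6],
  [-0.11, 0.037, 0.055, 0, 0, -0.99, 0.6],
  [-0.1185, 0.039, 0.055, 0, 0, -1.11, 0.6],
])

```text
time: 11.53
position: [0.377, -0.2454, 0.1402]
tool_rot: [-0.001, 0.998, 0.068, -0.001]
contact_force: [-0.3, -0.9, 0.1]
opening: 0.399
```

Call:
send_rows([
  [0, 0, 0, 0, 0, -0.12, 0.6],
  [0, 0, 0, 0, 0, -0.24, 0.6],
  [0, 0, -0.01, 0, 0, -0.36, 0.6],
  [0, 0, -0.02, 0, 0, -0.46, 0.6],
  [0, 0, -0.02, 0, 0, -0.46, 0.6],
  [0, 0, -0.02, 0, 0, -0.46, 0.6],
])

```text
time: 12.03
position: [0.3779, -0.2459, 0.1201]
tool_rot: [-0.0, 0.988, -0.157, -0.001]
contact_force: [0.4, 0.1, 0.0]
opening: 0.399
```

Run:
```python
from h import *
import pickle
s=st(); c=cam('wrist'); pickle.dump(c,open('w11.pkl','wb'))
im=c['img'];cv2.imwrite('pics/w11.png',cv2.resize(im,(800,600)))
X=cloud(c)
m=(X[...,2]>.047)&(X[...,2]<.058)&(abs(X[...,0]-.378)<.05)&(abs(X[...,1]+.246)<.05)
r=cv2.minAreaRect((X[m][:,:2]*1000).astype(np.float32));print(r,m.sum())
```

```text
t 12.03 pos [ 377.9 -245.9  120.1] yaw -18.07 z [-0.0015  0.001  -1.    ] F [0.38 0.08 0.02] M [ 0.01 -0.01  0.  ] open 0.399 j [-0.6   0.24  2.    0.    0.91 -0.29]
((379.5722351074219, -246.5474090576172), (44.46758270263672, 15.6143217086792), 71.57923889160156) 1341
```

View pics/w11.png

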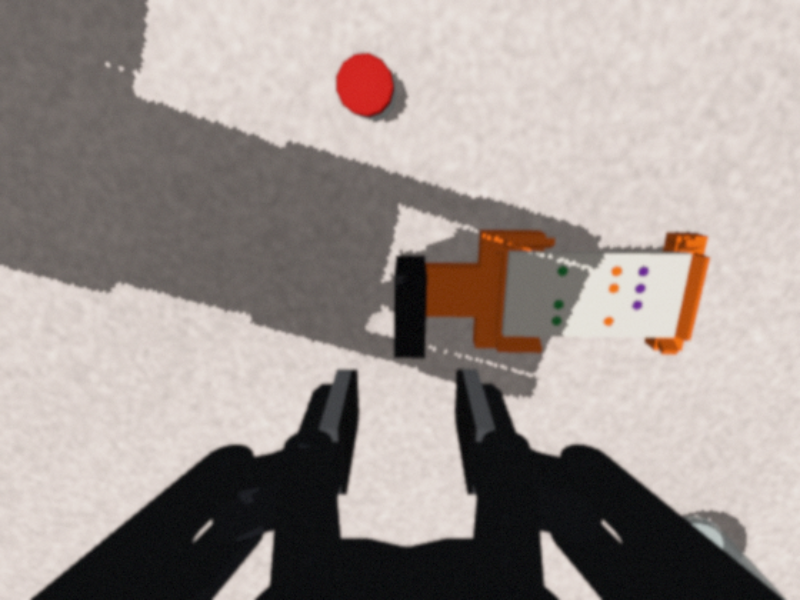

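Call:
send_rows([
  [0.0015, -0.0006, -0.03, 0, 0, -0.006, 0.6],
  [0.0015, -0.0006, -0.06, 0, 0, -0.006, 0.6],
  [0.0015, -0.0006, -0.085, 0, 0, -0.006, 0.6],
  [0.0015, -0.0006, -0.098, 0, 0, -0.006, 0.6],
  [0.0015, -0.0006, -0.102, 0, 0, -0.006, 0.6],
  [0.0015, -0.0006, -0.102, 0, 0, -0.006, 0.6],
])

```text
time: 12.58
position: [0.3799, -0.2468, 0.0181]
tool_rot: [-0.0, 0.987, -0.161, -0.001]
contact_force: [-0.7, 0.4, -0.1]
opening: 0.398
```

Call:
send_rows([
  [0, 0, 0, 0, 0, 0, 0.7],
  [0, 0, 0, 0, 0, 0, 0.78],
  [0, 0, 0, 0, 0, 0, 0.85],
  [0, 0, 0, 0, 0, 0, 0.9],
  [0, 0, 0, 0, 0, 0, 0.95],
  [0, 0, 0, 0, 0, 0, 0.95],
  [0, 0, 0, 0, 0, 0, 0.95],
], newtons=90)

```text
time: 13.17
position: [0.3805, -0.2473, 0.0199]
tool_rot: [0.001, 0.987, -0.161, 0.001]
contact_force: [-1.5, 0.7, 5.0]
opening: 0.174
```

Run:
```python
from h import *
import pickle
s=st(); c=cam('wrist'); pickle.dump(c,open('w12.pkl','wb'))
im=c['img'];cv2.imwrite('pics/w12.png',cv2.resize(im,(800,600)))
```

```text
t 13.17 pos [ 380.5 -247.3   19.9] yaw -18.54 z [ 0.0017 -0.0013 -1.    ] F [-1.46  0.73  4.95] M [ 0.18  0.39 -0.01] open 0.174 j [-0.6   0.39  2.11 -0.    0.64 -0.28]
```

View pics/w12.png

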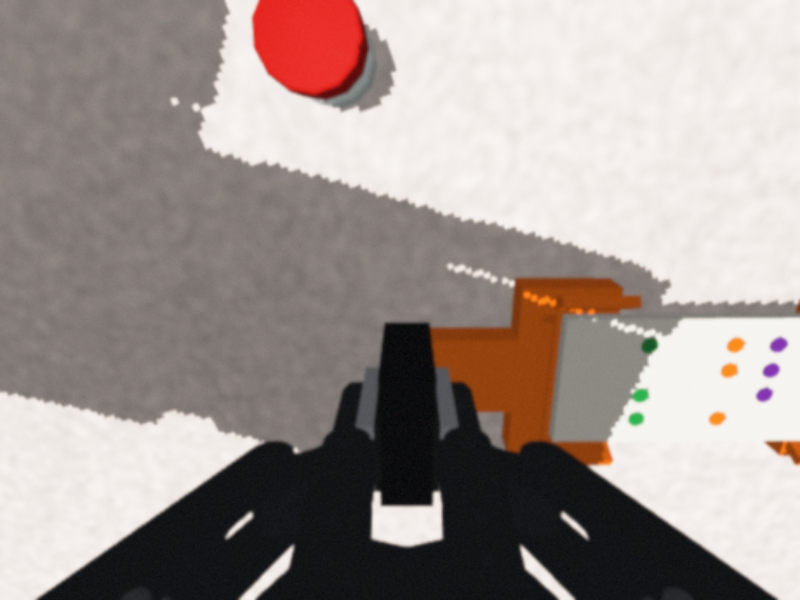

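Call:
send_rows([
  [0, 0, 0.004, 0, 0, 0, 0.95],
  [0, 0, 0.01, 0, 0, 0, 0.95],
  [0, 0, 0.016, 0, 0, 0, 0.95],
  [0, 0, 0.022, 0, 0, 0, 0.95],
  [0, 0, 0.022, 0, 0, 0, 0.95],
])

```text
time: 13.63
position: [0.3808, -0.2474, 0.0419]
tool_rot: [0.001, 0.987, -0.161, 0.001]
contact_force: [0.5, 0.0, -2.0]
opening: 0.176
```

Run:
```python
from h import *
import pickle
s=st(); c=cam('wrist'); pickle.dump(c,open('w13.pkl','wb'))
im=c['img'];cv2.imwrite('pics/w13.png',cv2.resize(im,(800,600)))
X=cloud(c); print((X[270,395:560:12]*1000).round(0).tolist())
```

```text
t 13.63 pos [ 380.8 -247.4   41.9] yaw -18.56 z [ 0.0023 -0.0016 -1.    ] F [ 0.51  0.03 -2.01] M [0.06 0.18 0.01] open 0.176 j [-0.6   0.35  2.09  0.    0.7  -0.28]
[[435.0, -265.0, 40.0], [441.0, -268.0, 39.0], [447.0, -270.0, 40.0], [452.0, -271.0, 40.0], [458.0, -274.0, 40.0], [465.0, -276.0, 38.0], [470.0, -277.0, 40.0], [476.0, -280.0, 39.0], [482.0, -282.0, 39.0], [488.0, -284.0, 39.0], [494.0, -286.0, 39.0], [500.0, -288.0, 39.0], [506.0, -290.0, 39.0], [512.0, -293.0, 38.0]]
```

View pics/w13.png

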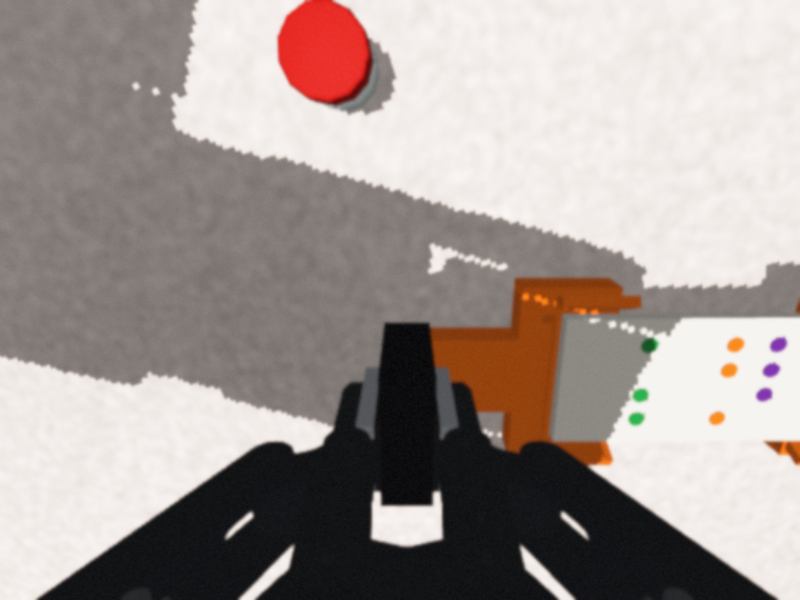

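Run:
```python
from h import *
import pickle
a=np.radians(-6.2);u=np.array([np.cos(a),np.sin(a)]);v=np.array([-u[1],u[0]]);o=np.array([674.3,-21.1])
def prof(c,pts,z):
    P=np.c_[(o+pts@np.array([u,v]))/1000,np.full(len(pts),z)]
    q=proj(c,P).astype(np.float32); g=cv2.cvtColor(c['img'],cv2.COLOR_BGR2GRAY).astype(np.float32)
    return cv2.remap(g,q[:,0].reshape(1,-1),q[:,1].reshape(1,-1),cv2.INTER_LINEAR)[0]
def edges(s,val,k=2):
    d=np.gradient(cv2.GaussianBlur(val.reshape(1,-1),(0,0),2)[0]); i=[j for j in range(2,len(d)-2) if abs(d[j])>1.2 and abs(d[j])==max(abs(d[j-2:j+3]))]
    return [(round(float(s[j]),1),round(float(d[j]),1)) for j in i]
for nm in ('top0','w6','scene0'):
    c=pickle.load(open(nm+'.pkl','rb')); print(nm)
    s=np.arange(-70,70,1.)
    for x in (-190,-170,-150,-130,-110,-95): print(x,edges(s,prof(c,np.c_[np.full(len(s),x),s],.03)))
    s=np.arange(-230,-170,1.)
    for y in (-30,0,30): print('y',y,edges(s,prof(c,np.c_[s,np.full(len(s),y)],.03)))
    if nm=='top0':
        s=np.arange(-60,-15,1.)
        for y in (-20,0,20): print('hoodfront z66 y',y,edges(s,prof(c,np.c_[s,np.full(len(s),y)],.066)))
        s=np.arange(-80,80,1.)
        for x in (-20,10,40): print('hood lateral',x,edges(s,prof(c,np.c_[np.full(len(s),x),s],.066)))
        s=np.arange(-95,95,1.)
        for x in (90,130,160): print('body lateral',x,edges(s,prof(c,np.c_[np.full(len(s),x),s],.11)))
```

```text
top0
-190 [(-51.0, -5.1), (49.0, 5.0)]
-170 [(-52.0, -5.2), (49.0, 5.2)]
-150 [(-53.0, -5.0), (49.0, 6.3)]
-130 [(-51.0, -6.1), (49.0, 5.5)]
-110 [(-53.0, -6.9), (49.0, 4.8)]
-95 [(-51.0, -6.4), (49.0, 6.0)]
y -30 [(-202.0, -4.7)]
y 0 [(-202.0, -5.2)]
y 30 [(-202.0, -5.0)]
hoodfront z66 y -20 [(-37.0, -8.3), (-29.0, 9.1)]
hoodfront z66 y 0 [(-36.0, -9.0), (-29.0, 8.1)]
hoodfront z66 y 20 [(-38.0, -9.3), (-29.0, 9.6)]
hood lateral -20 [(-51.0, -6.9), (48.0, 5.7)]
hood lateral 10 [(-51.0, -7.2), (48.0, 5.0)]
hood lateral 40 [(-51.0, -7.0), (48.0, 5.0)]
body lateral 90 [(-77.0, -5.0), (-71.0, 6.0), (71.0, -4.8), (76.0, 4.4)]
body lateral 130 [(-76.0, -2.5), (-71.0, 3.3), (-55.0, -10.3), (-6.0, 6.5), (5.0, -5.9), (24.0, -3.1), (36.0, 2.8), (56.0, 11.3), (73.0, -9.3), (79.0, 8.8)]
body lateral 160 [(-76.0, -3.7), (-71.0, 4.0), (73.0, -14.9), (82.0, 11.0)]
w6
-190 [(-63.0, -25.8), (-51.0, 15.3), (49.0, 13.0), (59.0, -1.5), (67.0, -7.1)]
-170 [(-62.0, -26.2), (-51.0, 15.3), (49.0, 13.1)]
-150 [(-63.0, -23.6), (-51.0, 14.4), (49.0, 13.3)]
-130 [(-63.0, -24.7), (-51.0, 14.0), (49.0, 13.8)]
-110 [(-63.0, -26.7), (-51.0, 13.9), (49.0, 14.1)]
-95 [(-63.0, -26.9), (-51.0, 14.3), (49.0, 13.8), (60.0, 1.8), (66.0, -1.4)]
y -30 [(-219.0, 1.3), (-207.0, -1.6), (-199.0, -16.2)]
y 0 [(-225.0, -1.6), (-220.0, 1.9), (-199.0, -17.0)]
y 30 [(-213.0, -1.3), (-199.0, -17.0), (-193.0, 2.1)]
scene0
-190 [(-49.0, -6.9), (48.0, -2.4), (55.0, 9.7)]
-170 [(-49.0, -6.4), (51.0, -6.4), (63.0, 12.5)]
-150 [(-49.0, -6.6), (51.0, -6.6), (67.0, 3.8)]
-130 [(-48.0, -6.4), (52.0, -6.1), (66.0, 3.8)]
-110 [(-49.0, -7.3), (51.0, -6.5), (67.0, 4.7)]
-95 [(-49.0, -7.0), (51.0, -6.5), (67.0, 5.4)]
y -30 [(-197.0, -6.7)]
y 0 [(-221.0, 10.6), (-197.0, -6.8)]
y 30 [(-228.0, 1.7), (-198.0, -5.6)]
```

Call:
send_rows([
  [0, 0, 0.02, 0, 0, 0, 0.95],
  [0, 0, 0.045, 0, 0, 0, 0.95],
  [0.001, 0.005, 0.065, 0, 0, 0.005, 0.95],
  [0.005, 0.02, 0.07, 0, 0, 0.02, 0.95],
  [0.011, 0.045, 0.07, 0, 0, 0.04, 0.95],
  [0.018, 0.075, 0.07, 0, 0, 0.065, 0.95],
  [0.025, 0.106, 0.07, 0, 0, 0.09, 0.95],
  [0.033, 0.137, 0.07, 0, 0, 0.115, 0.95],
  [0.04, 0.167, 0.07, 0, 0, 0.14, 0.95],
  [0.047, 0.195, 0.07, 0, 0, 0.165, 0.95],
])

```text
time: 14.52
position: [0.4267, -0.0502, 0.1103]
tool_rot: [-0.0, 0.997, -0.079, -0.0]
contact_force: [0.8, 0.4, -3.2]
opening: 0.173
```

Call:
send_rows([
  [0.005, 0.022, 0, 0, 0, 0.02, 0.95],
  [0.009, 0.039, 0, 0, 0, 0.036, 0.95],
  [0.0115, 0.05, 0, 0, 0, 0.046, 0.95],
  [0.0127, 0.0554, 0, 0, 0, 0.0507, 0.95],
  [0.0127, 0.0554, 0, 0, 0, 0.0507, 0.95],
  [0.0127, 0.0554, -0.012, 0, 0, 0.0507, 0.95],
  [0.0127, 0.0554, -0.03, 0, 0, 0.0507, 0.95],
  [0.0127, 0.0554, -0.045, 0, 0, 0.0507, 0.95],
  [0.0127, 0.0554, -0.052, 0, 0, 0.0507, 0.95],
  [0.0127, 0.0554, -0.052, 0, 0, 0.0507, 0.95],
])

```text
time: 15.35
position: [0.4382, 0.0029, 0.0572]
tool_rot: [0.0, 0.999, -0.055, -0.002]
contact_force: [-0.7, -0.2, -3.6]
opening: 0.173
```

Run:
```python
from h import *
import pickle
s=st(); c=cam('wrist'); pickle.dump(c,open('w14.pkl','wb'))
im=c['img'];cv2.imwrite('pics/w14.png',cv2.resize(im,(800,600)))
X=cloud(c); print((X[270,395:560:12]*1000).round(0).tolist())
c=cam('scene');pickle.dump(c,open('s14.pkl','wb'));cv2.imwrite('pics/s14.png',cv2.resize(c['img'][170:300,180:340],None,fx=5,fy=4.6,interpolation=cv2.INTER_CUBIC))
```

```text
t 15.35 pos [438.2   2.9  57.2] yaw -6.27 z [-4.e-03 -1.e-04 -1.e+00] F [-0.74 -0.17 -3.58] M [0.02 0.24 0.  ] open 0.173 j [-0.02  0.31  2.1  -0.    0.73  0.09]
[[495.0, -4.0, 54.0], [501.0, -4.0, 54.0], [508.0, -6.0, 53.0], [513.0, -5.0, 55.0], [520.0, -7.0, 53.0], [526.0, -8.0, 53.0], [532.0, -7.0, 55.0], [539.0, -9.0, 53.0], [545.0, -9.0, 54.0], [551.0, -10.0, 54.0], [557.0, -10.0, 54.0], [563.0, -12.0, 53.0], [569.0, -12.0, 54.0], [576.0, -13.0, 53.0]]
```

View pics/w14.png

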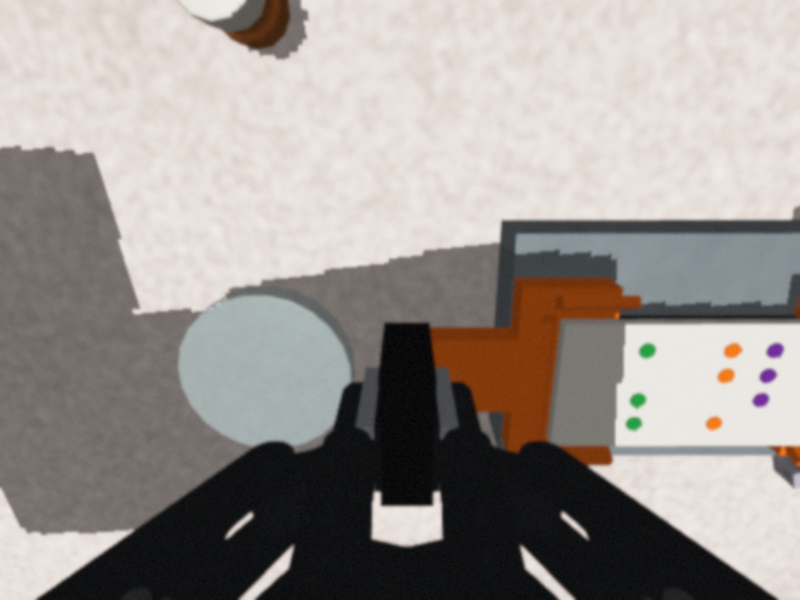

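View pics/s14.png

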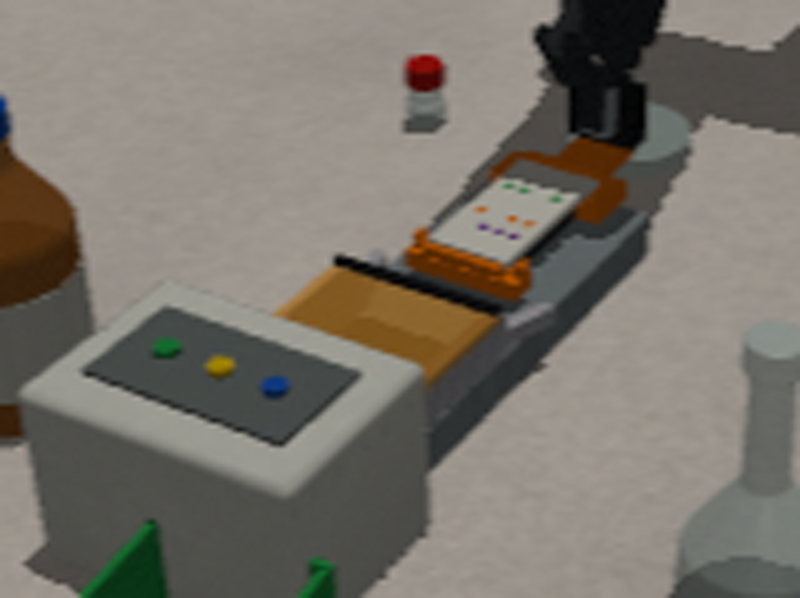

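Run:
```python
from h import *
import pickle
c=pickle.load(open('w14.pkl','rb'))
a=np.radians(-6.2);u=np.array([np.cos(a),np.sin(a)]);v=np.array([-u[1],u[0]]);B=np.c_[u,v];o=np.array([674.2,-21.9])
f=.7
def p(n,uv,z): print(n,((onplane(c,np.array(uv)*f,z)[:,:2]*1000-o)@B).round(1).tolist())
p('stage +y',[[530,233],[700,233],[780,233]],.03)
p('stage -y',[[640,453],[740,453]],.03)
p('stage end',[[510,300],[513,240]],.03)
p('back block +y top',[[516,279],[580,279]],.049)
p('back block lip +y z57',[[516,279],[600,279]],.057)
p('back -y',[[510,463],[600,463]],.049); p(' z57',[[510,463],[600,463]],.057)
p('neck',[[470,328],[470,411]],.049)
p('plate',[[640,319],[760,319],[640,446],[760,446]],.054)
p('back rear',[[514,300],[504,440]],.049)
```

```text
stage +y [[-190.8, 49.6], [-127.3, 49.6], [-97.5, 49.6]]
stage -y [[-133.1, -49.4], [-88.7, -49.3]]
stage end [[-196.4, 22.9], [-197.0, 47.0]]
back block +y top [[-199.3, 37.5], [-177.3, 37.5]]
back block lip +y z57 [[-201.3, 39.9], [-174.0, 39.9]]
back -y [[-195.7, -39.5], [-159.8, -39.4]]
 z57 [[-197.9, -32.9], [-163.9, -32.8]]
neck [[-214.3, 19.1], [-212.8, -15.4]]
plate [[-157.0, 24.7], [-116.0, 24.7], [-148.3, -27.4], [-102.8, -27.3]]
back rear [[-199.4, 29.8], [-198.9, -28.5]]
```

Call:
send_rows([
  [0, 0, -0.003, 0, 0, 0, 0.95],
  [0, 0, -0.005, 0, 0, 0, 0.95],
  [0, 0, -0.0062, 0, 0, 0, 0.95],
  [0, 0, -0.0062, 0, 0, 0, 0.95],
])

```text
time: 15.78
position: [0.4397, 0.0035, 0.0524]
tool_rot: [0.0, 0.999, -0.054, 0.0]
contact_force: [-0.2, -0.7, -2.7]
opening: 0.173
```

Run:
```python
from h import *
import pickle
s=st(); c=cam('wrist'); pickle.dump(c,open('w15.pkl','wb'))
X=cloud(c); print((X[270,395:560:12,2]*1000).round(0).tolist(), (X[180,420:500:10,2]*1000).round(0))
cv2.imwrite('pics/w15.png',cv2.resize(c['img'],(800,600)))
```

```text
t 15.78 pos [439.7   3.5  52.4] yaw -6.2 z [ 3.e-04 -0.e+00 -1.e+00] F [-0.21 -0.71 -2.73] M [0.01 0.17 0.  ] open 0.173 j [-0.02  0.32  2.11 -0.    0.71  0.09]
[50.0, 50.0, 50.0, 50.0, 49.0, 49.0, 49.0, 49.0, 50.0, 49.0, 49.0, 49.0, 51.0, 50.0] [30. 31. 31. 31. 30. 32. 30. 31.]
```

View pics/w15.png

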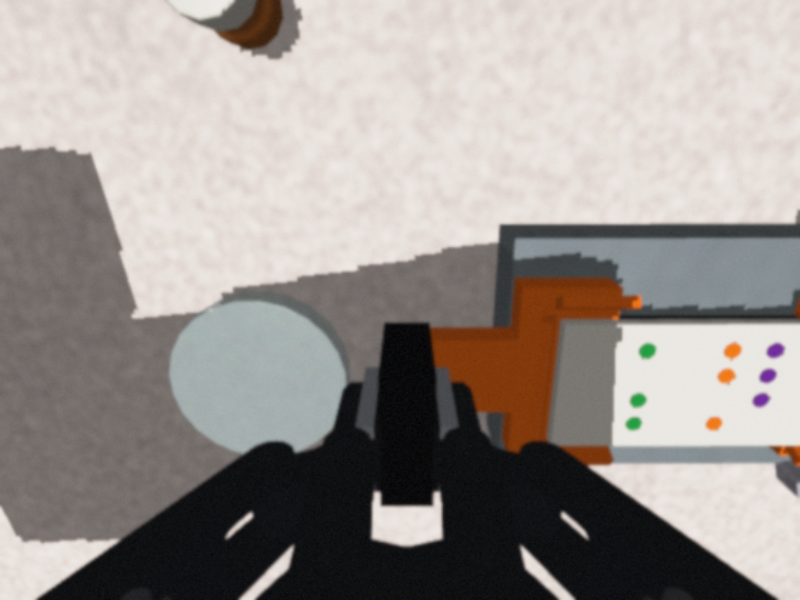

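Call:
send_rows([
  [0, 0, -0.001, 0, 0, 0, 0.95],
  [0, 0, -0.0022, 0, 0, 0, 0.95],
  [0, 0, -0.0022, 0, 0, 0, 0.95],
  [0, 0, -0.0022, 0, 0, 0, 0.95],
])

```text
time: 16.17
position: [0.4398, 0.0035, 0.0501]
tool_rot: [0.0, 0.999, -0.054, 0.0]
contact_force: [-0.4, 0.2, -2.3]
opening: 0.177
```

Run:
```python
from h import *
import pickle
s=st(); c=cam('wrist'); pickle.dump(c,open('w15.pkl','wb'))
X=cloud(c); print((X[270,395:560:12,2]*1000).round(0).tolist(), (X[180,420:500:10,2]*1000).round(0))
```

```text
t 16.17 pos [439.8   3.5  50.1] yaw -6.2 z [ 3.e-04 -0.e+00 -1.e+00] F [-0.4   0.23 -2.26] M [ 0.01  0.16 -0.  ] open 0.177 j [-0.02  0.32  2.11 -0.    0.71  0.09]
[48.0, 48.0, 48.0, 48.0, 47.0, 47.0, 48.0, 47.0, 48.0, 47.0, 49.0, 47.0, 46.0, 47.0] [32. 30. 30. 30. 30. 31. 30. 31.]
```

Call:
send_rows([
  [0, 0, -0.0008, 0, 0, 0, 0.95],
  [0, 0, -0.0008, 0, 0, 0, 0.95],
  [0, 0, -0.0008, 0, 0, 0, 0.95],
])

```text
time: 16.47
position: [0.4398, 0.0035, 0.0498]
tool_rot: [-0.0, 0.999, -0.054, 0.0]
contact_force: [-3.2, -0.5, 4.2]
opening: 0.174
```

Call:
send_rows([
  [0.004, -0.0004, 0.0004, 0, 0, 0, 0.95],
  [0.009, -0.001, 0.0004, 0, 0, 0, 0.95],
  [0.014, -0.0015, 0.0004, 0, 0, 0, 0.95],
  [0.019, -0.0021, 0.0004, 0, 0, 0, 0.95],
  [0.0235, -0.0026, 0.0004, 0, 0, 0, 0.95],
  [0.027, -0.0029, 0.0004, 0, 0, 0, 0.95],
  [0.03, -0.0033, 0.0004, 0, 0, 0, 0.95],
  [0.03, -0.0033, 0.0004, 0, 0, 0, 0.95],
])

```text
time: 17.13
position: [0.4707, 0.0001, 0.0499]
tool_rot: [0.0, 0.999, -0.054, 0.0]
contact_force: [-2.4, -0.5, 3.6]
opening: 0.174
```

Run:
```python
from h import *
import pickle
s=st(); c=cam('top'); pickle.dump(c,open('t16.pkl','wb'))
cv2.imwrite('pics/t16.png',cv2.resize(c['img'][90:250,230:360],None,fx=6,fy=3.7,interpolation=cv2.INTER_CUBIC))
c=cam('scene');pickle.dump(c,open('s16.pkl','wb'));cv2.imwrite('pics/s16.png',cv2.resize(c['img'][170:300,180:340],None,fx=5,fy=4.6,interpolation=cv2.INTER_CUBIC))
```

```text
t 17.13 pos [4.707e+02 1.000e-01 4.990e+01] yaw -6.21 z [ 8.e-04 -1.e-04 -1.e+00] F [-2.42 -0.54  3.64] M [0.03 0.32 0.02] open 0.174 j [-0.02  0.36  2.04 -0.    0.74  0.08]
```

View pics/t16.png

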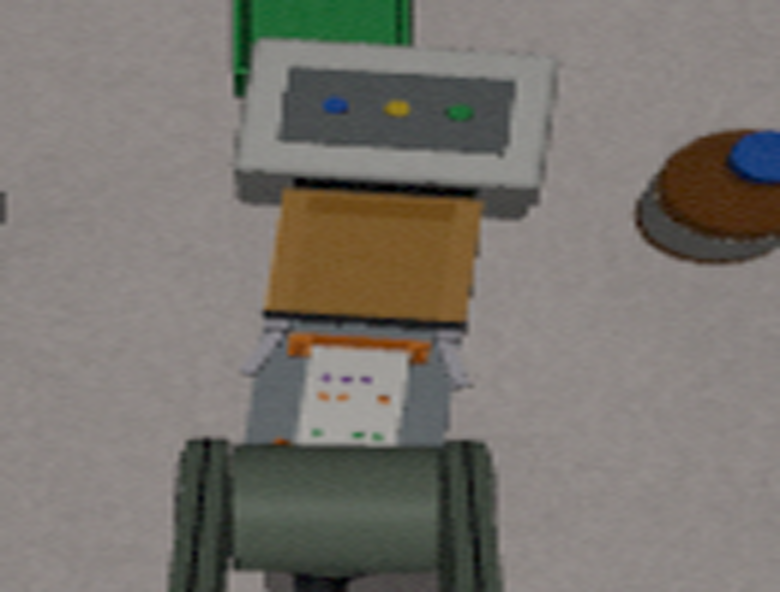

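View pics/s16.png

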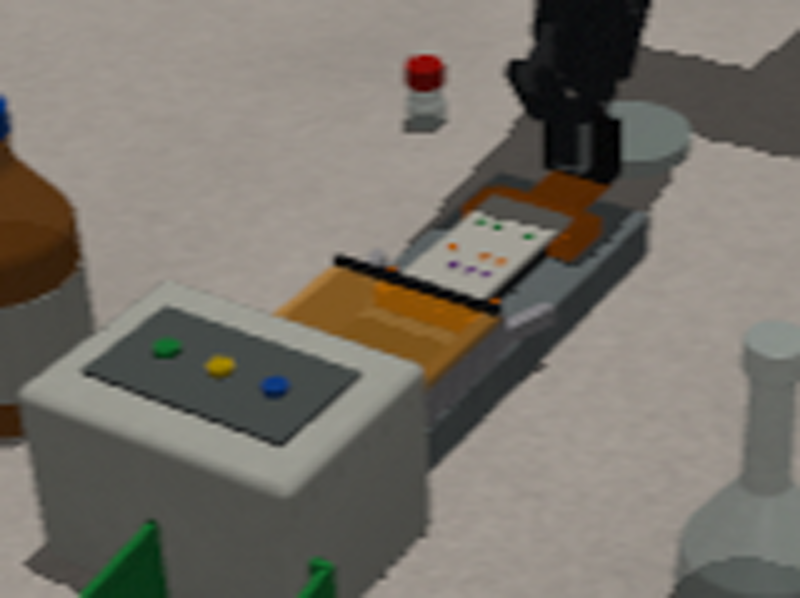

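Call:
send_rows([
  [0.004, -0.0004, 0, 0, 0, 0, 0.95],
  [0.008, -0.0009, 0, 0, 0, 0, 0.95],
  [0.012, -0.0013, 0, 0, 0, 0, 0.95],
  [0.016, -0.0017, 0, 0, 0, 0, 0.95],
  [0.02, -0.0022, 0, 0, 0, 0, 0.95],
  [0.024, -0.0026, 0, 0, 0, 0, 0.95],
  [0.028, -0.003, 0, 0, 0, 0, 0.95],
  [0.03, -0.0033, 0, 0, 0, 0, 0.95],
])

```text
time: 17.9
position: [0.4994, -0.003, 0.0499]
tool_rot: [-0.0, 0.999, -0.054, -0.001]
contact_force: [-5.8, 1.3, 7.7]
opening: 0.172
```

Call:
send_rows([
  [0.004, -0.0004, 0.0004, 0, 0, 0, 0.95],
  [0.008, -0.0009, 0.0004, 0, 0, 0, 0.95],
  [0.012, -0.0013, 0.0004, 0, 0, 0, 0.95],
  [0.016, -0.0017, 0.0004, 0, 0, 0, 0.95],
  [0.02, -0.0022, 0.0004, 0, 0, 0, 0.95],
  [0.024, -0.0026, 0.0004, 0, 0, 0, 0.95],
  [0.028, -0.003, 0.0004, 0, 0, 0, 0.95],
  [0.03, -0.0033, 0.0004, 0, 0, 0, 0.95],
])

```text
time: 18.57
position: [0.5306, -0.0064, 0.05]
tool_rot: [-0.0, 0.999, -0.054, 0.0]
contact_force: [-0.6, 0.4, -2.5]
opening: 0.176
```

```bash
cat > chk.py <<'E'
from h import *
import sys
s=st(); c=cam('wrist'); X=cloud(c); print((X[270,395:560:12,2]*1000).round(0).tolist())
a=np.radians(-6.2);u=np.array([np.cos(a),np.sin(a)]);v=np.array([-u[1],u[0]]);print('scanner frame TCP',(s['position'][:2]*1000-[674.2,-21.9])@np.c_[u,v])
cv2.imwrite(f'pics/{sys.argv[1]}w.png',cv2.resize(c['img'],(800,600)))
c=cam('scene');cv2.imwrite(f'pics/{sys.argv[1]}s.png',cv2.resize(c['img'][170:300,180:340],None,fx=5,fy=4.6,interpolation=cv2.INTER_CUBIC))
E
python3 chk.py k1
```

```text
t 18.57 pos [530.6  -6.4  50. ] yaw -6.21 z [ 7.e-04 -0.e+00 -1.e+00] F [-0.55  0.37 -2.52] M [-0.03  0.08  0.  ] open 0.176 j [-0.03  0.43  1.91 -0.    0.8   0.07]
[193.0, 46.0, 47.0, 47.0, 47.0, 47.0, 47.0, 47.0, 47.0, 48.0, 48.0, 63.0, 65.0, 62.0]
scanner frame TCP [-1.44467603e+02 -1.42721580e-01]
```

View pics/k1w.png

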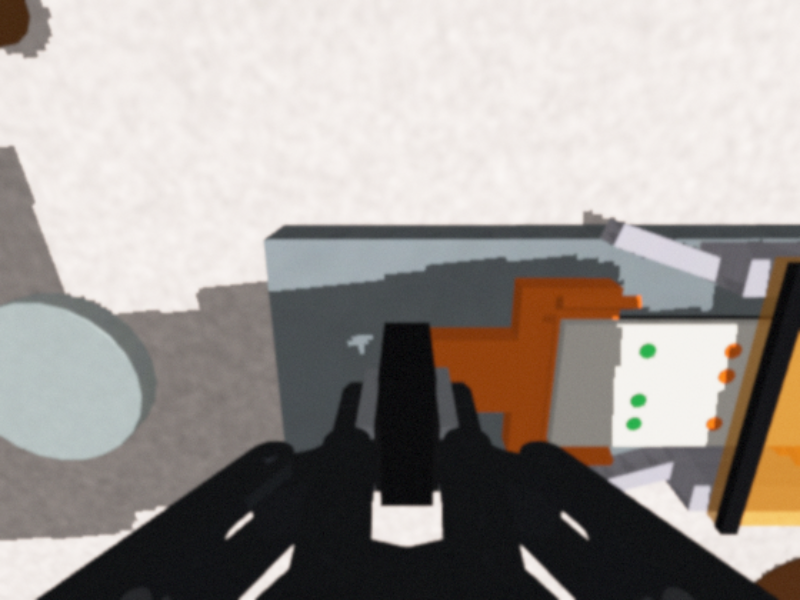

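View pics/k1s.png

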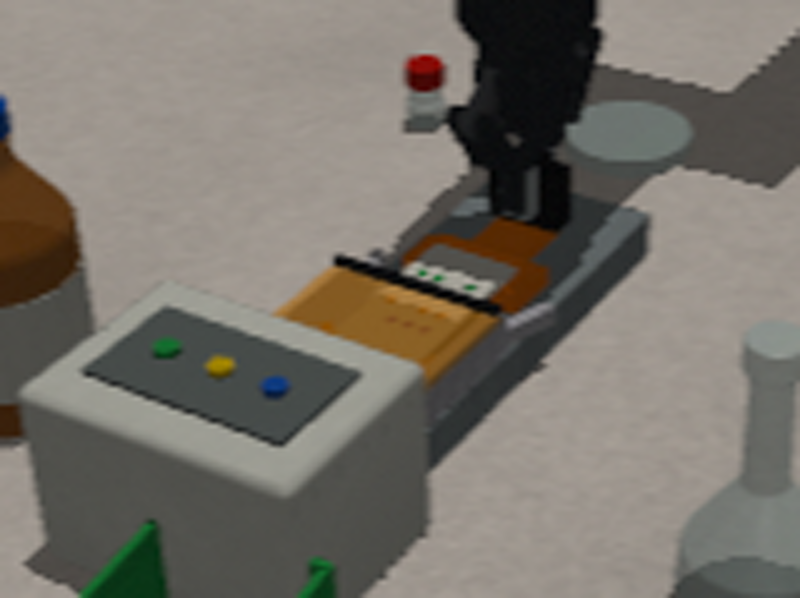

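Call:
send_rows([
  [0.004, -0.0004, -0.0002, 0, 0, 0, 0.95],
  [0.008, -0.0009, -0.0002, 0, 0, 0, 0.95],
  [0.012, -0.0013, -0.0002, 0, 0, 0, 0.95],
  [0.016, -0.0017, -0.0002, 0, 0, 0, 0.95],
  [0.02, -0.0022, -0.0002, 0, 0, 0, 0.95],
  [0.024, -0.0026, -0.0002, 0, 0, 0, 0.95],
  [0.028, -0.003, -0.0002, 0, 0, 0, 0.95],
  [0.031, -0.0034, -0.0002, 0, 0, 0, 0.95],
  [0.031, -0.0034, -0.0002, 0, 0, 0, 0.95],
])

```text
time: 19.42
position: [0.5617, -0.0099, 0.0499]
tool_rot: [0.0, 0.999, -0.054, 0.001]
contact_force: [0.5, 0.1, -1.0]
opening: 0.174
```

Call:
send_rows([
  [0.0015, -0.0002, -0.0002, 0, 0, 0, 0.95],
  [0.003, -0.0003, -0.0002, 0, 0, 0, 0.95],
  [0.0045, -0.0005, -0.0002, 0, 0, 0, 0.95],
  [0.0045, -0.0005, -0.0002, 0, 0, 0, 0.95],
])

```text
time: 19.75
position: [0.5654, -0.0103, 0.0499]
tool_rot: [0.0, 0.999, -0.054, 0.0]
contact_force: [-0.2, -0.4, 1.6]
opening: 0.167
```

```bash
python3 chk.py k2
```

```text
t 19.75 pos [565.4 -10.3  49.9] yaw -6.2 z [ 4.e-04 -0.e+00 -1.e+00] F [-0.21 -0.41  1.61] M [-0.05  0.25  0.05] open 0.167 j [-0.04  0.48  1.83 -0.    0.84  0.07]
[48.0, 47.0, 47.0, 48.0, 48.0, 65.0, 66.0, 63.0, 63.0, 62.0, 62.0, 62.0, 62.0, 62.0]
scanner frame TCP [-109.43015633   -0.19124845]
```

Call:
send_rows([
  [0.001, -0.0001, 0, 0, 0, 0, 0.95],
  [0.002, -0.0002, 0, 0, 0, 0, 0.95],
  [0.002, -0.0002, 0, 0, 0, 0, 0.95],
])

```text
time: 20.1
position: [0.5671, -0.0104, 0.0499]
tool_rot: [-0.0, 0.999, -0.054, -0.0]
contact_force: [-3.0, 0.2, 3.8]
opening: 0.171
```

Call:
send_rows([
  [0.001, -0.0001, 0, 0, 0, 0, 0.95],
  [0.0015, -0.0002, 0, 0, 0, 0, 0.95],
  [0.0015, -0.0002, 0, 0, 0, 0, 0.95],
])

```text
time: 20.35
position: [0.5686, -0.0106, 0.0499]
tool_rot: [-0.0, 0.999, -0.054, -0.0]
contact_force: [-3.8, 0.4, 4.6]
opening: 0.174
```

Call:
send_rows([
  [0.001, -0.0001, 0.0001, 0, 0, 0, 0.95],
  [0.0015, -0.0002, 0.0002, 0, 0, 0, 0.95],
  [0.0015, -0.0002, 0.0002, 0, 0, 0, 0.95],
])

```text
time: 20.6
position: [0.5705, -0.0109, 0.0499]
tool_rot: [-0.0, 0.999, -0.054, 0.0]
contact_force: [-2.8, 0.7, 2.6]
opening: 0.174
```

Call:
send_rows([
  [0.001, -0.0001, 0, 0, 0, 0, 0.95],
  [0.0015, -0.0002, 0, 0, 0, 0, 0.95],
  [0.0015, -0.0002, 0, 0, 0, 0, 0.95],
])

```text
time: 20.85
position: [0.5719, -0.0111, 0.0499]
tool_rot: [-0.0, 0.999, -0.054, 0.0]
contact_force: [-2.7, 0.1, 2.2]
opening: 0.174
```

Call:
send_rows([
  [0.001, -0.0001, 0, 0, 0, 0, 0.95],
  [0.0015, -0.0002, 0, 0, 0, 0, 0.95],
  [0.0015, -0.0002, 0, 0, 0, 0, 0.95],
])

```text
time: 21.1
position: [0.5734, -0.0113, 0.0499]
tool_rot: [-0.0, 0.999, -0.054, 0.0]
contact_force: [-2.6, 0.5, 2.7]
opening: 0.171
```

Call:
send_rows([
  [0.001, -0.0001, 0, 0, 0, 0, 0.95],
  [0.0015, -0.0002, 0, 0, 0, 0, 0.95],
  [0.0015, -0.0002, 0, 0, 0, 0, 0.95],
])

```text
time: 21.35
position: [0.5734, -0.0113, 0.0499]
tool_rot: [-0.0, 0.999, -0.054, -0.001]
contact_force: [-7.0, 0.8, 6.5]
opening: 0.17
```

```bash
python3 chk.py k3
```

```text
t 21.35 pos [573.4 -11.3  49.9] yaw -6.21 z [-2.8e-03  3.0e-04 -1.0e+00] F [-7.04  0.78  6.52] M [ 0.1   0.81 -0.05] open 0.17 j [-0.04  0.49  1.8   0.    0.85  0.07]
[47.0, 47.0, 47.0, 59.0, 66.0, 63.0, 62.0, 63.0, 64.0, 63.0, 62.0, 63.0, 63.0, 61.0]
scanner frame TCP [-101.34200179   -0.34641762]
```

View pics/k3w.png

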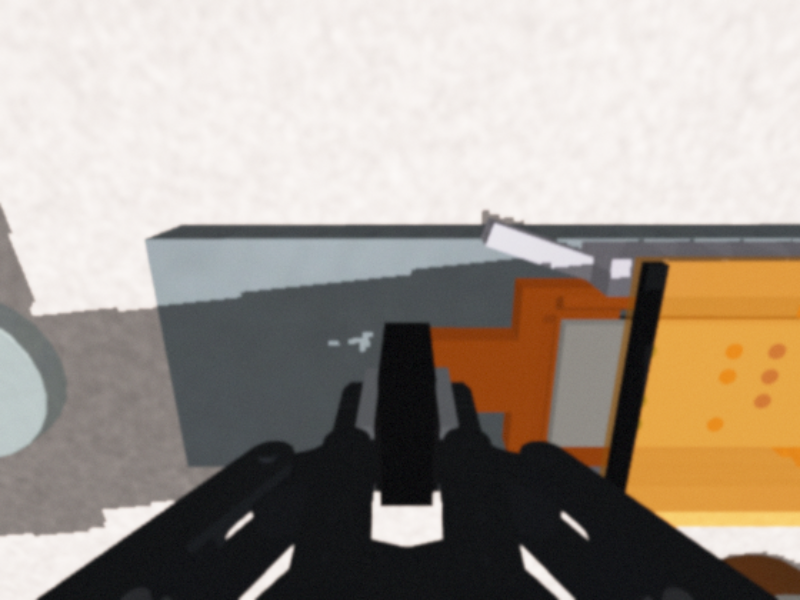

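View pics/k3s.png

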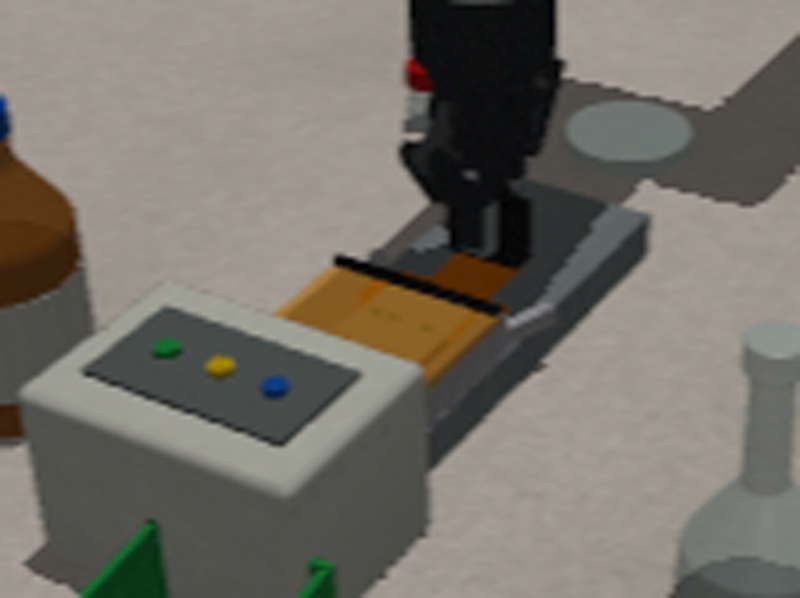

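Call:
send_rows([
  [0.001, -0.0001, 0, 0, 0, 0, 0.95],
  [0.0015, -0.0002, 0, 0, 0, 0, 0.95],
  [0.0015, -0.0002, 0, 0, 0, 0, 0.95],
])

```text
time: 21.7
position: [0.5734, -0.0113, 0.0499]
tool_rot: [-0.0, 0.999, -0.054, -0.003]
contact_force: [-10.6, 1.6, 8.9]
opening: 0.175
```

```bash
python3 -c "
from h import *
st()"
```

```text
t 21.7 pos [573.4 -11.3  49.9] yaw -6.21 z [-5.8e-03  6.0e-04 -1.0e+00] F [-10.64   1.55   8.88] M [ 0.19  1.02 -0.02] open 0.175 j [-0.04  0.49  1.8   0.    0.86  0.07]
```

Call:
send_rows([
  [-0.001, 0.0001, 0, 0, 0, 0, 0.95],
  [-0.0018, 0.0002, 0.0002, 0, 0, 0, 0.95],
  [-0.0018, 0.0002, 0.0002, 0, 0, 0, 0.95],
])

```text
time: 21.95
position: [0.5734, -0.0114, 0.0499]
tool_rot: [0.0, 0.999, -0.054, -0.001]
contact_force: [-6.6, 1.2, 3.9]
opening: 0.172
```

Call:
send_rows([
  [0, 0, 0, 0, 0, 0, 0.8],
  [0, 0, 0, 0, 0, 0, 0.75],
  [0, 0, 0, 0, 0, 0, 0.68],
  [0, 0, 0, 0, 0, 0, 0.6],
  [0, 0, 0, 0, 0, 0, 0.6],
  [0, 0, 0, 0, 0, 0, 0.6],
])

```text
time: 22.45
position: [0.5749, -0.0115, 0.0502]
tool_rot: [0.0, 0.999, -0.054, 0.001]
contact_force: [0.4, 0.8, 0.5]
opening: 0.397
```

```bash
python3 chk.py k4
```

```text
t 22.45 pos [574.9 -11.5  50.2] yaw -6.21 z [ 1.e-03 -1.e-04 -1.e+00] F [0.38 0.82 0.5 ] M [-0.05  0.03  0.  ] open 0.397 j [-0.04  0.49  1.8  -0.    0.85  0.07]
[48.0, 47.0, 47.0, 62.0, 66.0, 63.0, 63.0, 63.0, 62.0, 64.0, 62.0, 62.0, 62.0, 63.0]
scanner frame TCP [-99.82317562  -0.39624761]
```

View pics/k4w.png

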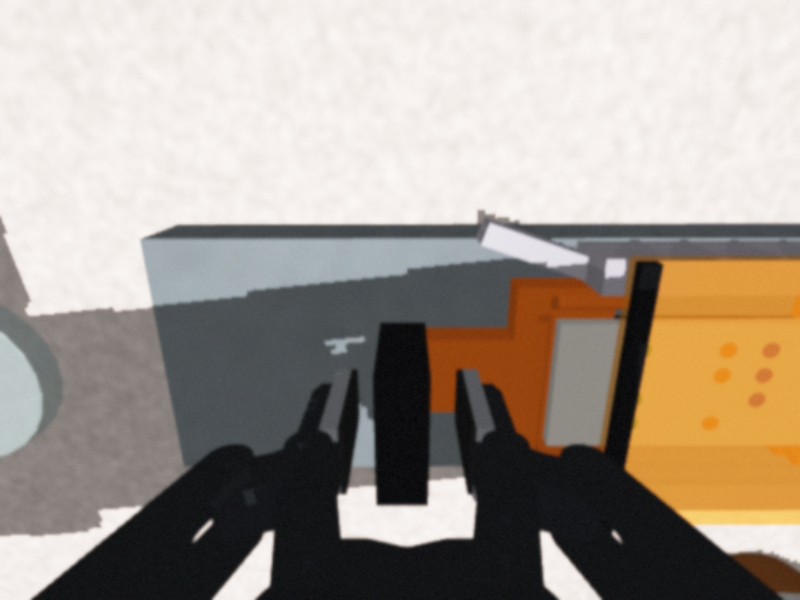

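Call:
send_rows([
  [-0.001, 0, 0.01, 0, 0, 0, 0.6],
  [-0.001, 0, 0.03, 0, 0, 0, 0.6],
  [-0.001, 0, 0.06, 0, 0, 0, 0.6],
  [-0.001, 0, 0.09, 0, 0, 0, 0.6],
  [-0.02, 0, 0.12, 0, 0, 0, 0.6],
  [-0.05, 0, 0.14, 0, 0, 0, 0.6],
  [-0.08, 0, 0.14, 0, 0, 0, 0.6],
  [-0.08, 0, 0.14, 0, 0, 0, 0.6],
  [-0.08, 0, 0.14, 0, 0, 0, 0.6],
])

```text
time: 23.3
position: [0.4935, -0.0115, 0.1914]
tool_rot: [0.0, 0.999, -0.054, 0.001]
contact_force: [0.5, 0.3, 0.0]
opening: 0.398
```

```bash
python3 chk.py k5
python3 - <<'E'
from h import *
import pickle
c=cam('wrist'); pickle.dump(c,open('w20.pkl','wb')); X=cloud(c)
a=np.radians(-6.2);u=np.array([np.cos(a),np.sin(a)]);v=np.array([-u[1],u[0]]);B=np.c_[u,v]
o=np.array([674.2,-21.9])
L=(X[...,:2]*1000-o)@B
m=(X[...,2]>.076)&(X[...,2]<.092)&(abs(L[...,0]+105)<30)&(abs(L[...,1])<40)
r=cv2.minAreaRect(L[m].astype(np.float32));print('handle',r)
c2=cam('top');pickle.dump(c2,open('t20.pkl','wb'));cv2.imwrite('pics/t20.png',cv2.resize(c2['img'],(800,600)))
E
```

```text
t 23.3 pos [493.5 -11.5 191.4] yaw -6.21 z [ 2.1e-03 -1.0e-04 -1.0e+00] F [0.47 0.33 0.02] M [ 0.02 -0.01 -0.03] open 0.398 j [-0.05  0.22  1.81 -0.    1.11  0.06]
[0.0, -0.0, 1.0, -0.0, 0.0, -0.0, -0.0, -0.0, 0.0, 0.0, -0.0, 0.0, -0.0, -0.0]
scanner frame TCP [-180.7958595    -9.15234468]
handle ((-101.33414459228516, 0.024423599243164062), (44.500736236572266, 16.591711044311523), 89.99501037597656)
```

View pics/k5w.png

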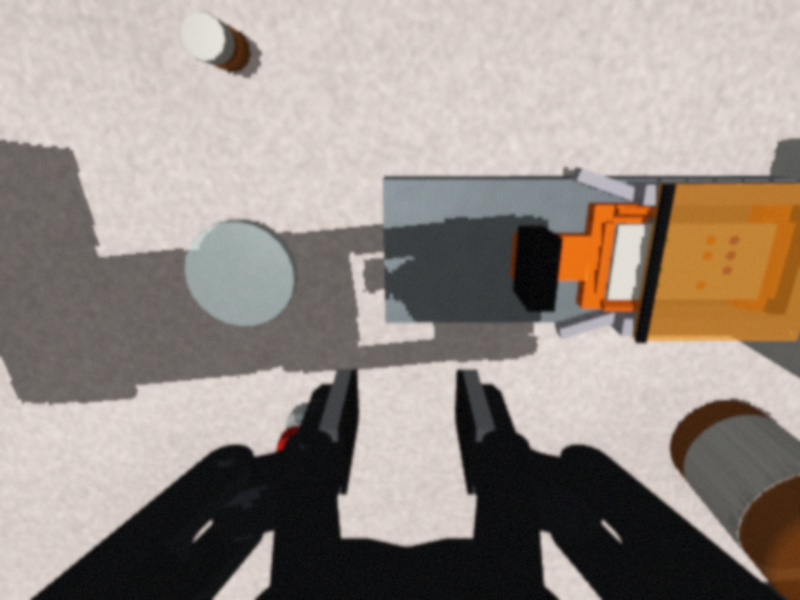

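View pics/k5s.png

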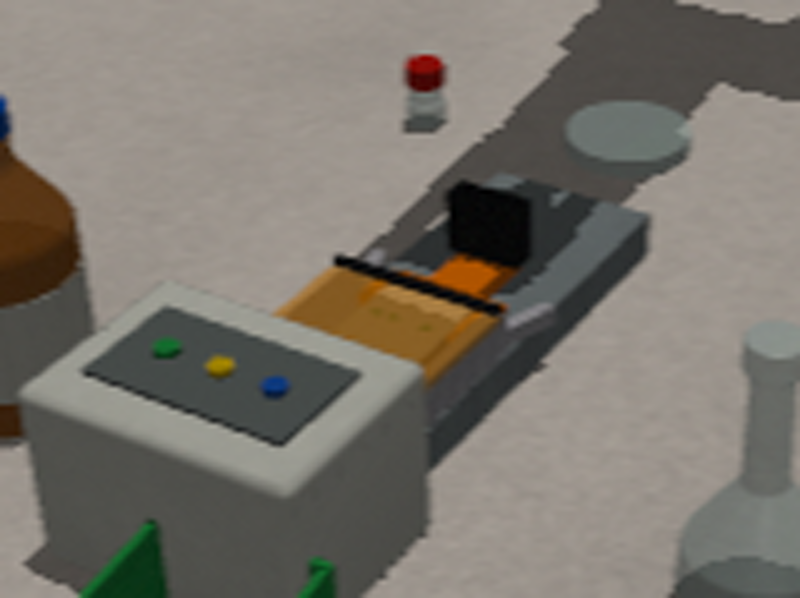

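View pics/t20.png

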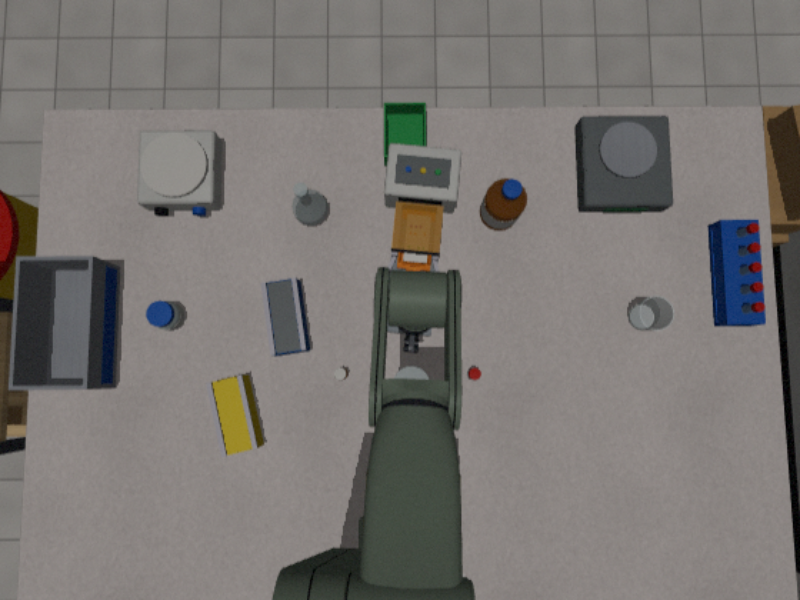

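Run:
```python
from h import *
import pickle
c=pickle.load(open('w20.pkl','rb')); X=cloud(c)
a=np.radians(-6.2);u=np.array([np.cos(a),np.sin(a)]);v=np.array([-u[1],u[0]]);B=np.c_[u,v]; o=np.array([674.2,-21.9])
f=.7
def p(n,uv,z): print(n,((onplane(c,np.array(uv)*f,z)[:,:2]*1000-o)@B).round(1).tolist())
p('stage end',[[384.5,200],[385,315]],.03); p('stage sides',[[480,179],[480,322]],.03)
p('hood front top',[[675,190],[649,340]],.066); p('hood black lower edge',[[657,190],[636,340]],.066)
p('leadin start',[[579,172],[560,333]],.042)
p('plate rear',[[614,225],[608,310]],.047); p('block rear',[[594,205],[582,305]],.042); p('block sides',[[600,205],[590,312]],.042)
p('front lip outer',[[796,206],[778,308]],.05); p('plate lead',[[783,215]],.047)
```

```text
stage end [[-193.0, 36.5], [-193.9, -44.4]]
stage sides [[-131.2, 49.8], [-125.9, -49.8]]
hood front top [[-24.8, 46.8], [-23.2, -47.4]]
hood black lower edge [[-35.1, 46.8], [-31.6, -47.4]]
leadin start [[-72.3, 55.1], [-72.0, -53.1]]
plate rear [[-48.1, 23.2], [-43.5, -34.1]]
block rear [[-60.3, 34.9], [-59.4, -32.4]]
block sides [[-56.5, 34.9], [-53.3, -37.5]]
front lip outer [[60.7, 35.5], [67.6, -31.5]]
plate lead [[56.7, 29.5]]
```

Call:
send_rows([
  [-0.01, -0.035, 0, 0, 0, 0, 0.6],
  [-0.02, -0.07, 0, 0, 0, 0, 0.6],
  [-0.03, -0.105, 0, 0, 0, 0, 0.6],
  [-0.04, -0.14, 0, 0, 0, 0, 0.6],
  [-0.05, -0.175, 0, 0, 0, 0, 0.6],
  [-0.06, -0.21, 0, 0, 0, 0, 0.6],
  [-0.07, -0.245, 0, 0, 0, 0, 0.6],
  [-0.08, -0.28, 0, 0, 0, 0, 0.6],
  [-0.08, -0.3, 0, 0, 0, 0, 0.6],
  [-0.08, -0.3, 0, 0, 0, 0, 0.6],
])

```text
time: 24.33
position: [0.4148, -0.3159, 0.1895]
tool_rot: [0.001, 0.998, -0.056, 0.0]
contact_force: [1.0, 0.3, 0.5]
opening: 0.402
```

Run:
```python
from h import *
import pickle
c=cam('top'); pickle.dump(c,open('t21.pkl','wb')); X=cloud(c)
cv2.imwrite('pics/t21.png',cv2.resize(c['img'][95:245,250:350],None,fx=6,fy=4,interpolation=cv2.INTER_CUBIC))
a=np.radians(-6.2);u=np.array([np.cos(a),np.sin(a)]);v=np.array([-u[1],u[0]]);B=np.c_[u,v]; o=np.array([674.2,-21.9])
L=(X[...,:2]*1000-o)@B
def rr(n,zr,xr,yr=60):
    m=(X[...,2]>zr[0])&(X[...,2]<zr[1])&(L[...,0]>xr[0])&(L[...,0]<xr[1])&(abs(L[...,1])<yr)
    r=cv2.minAreaRect(L[m].astype(np.float32)); print(n,np.round(r[0],1),np.round(r[1],1),round(r[2],1),'min',L[m].min(0).round(1),'max',L[m].max(0).round(1))
rr('handle',(.072,.095),(-130,-75)); rr('stage',(.025,.036),(-230,-85)); rr('hood',(.058,.075),(-60,60)); rr('body',(.1,.12),(50,230),95)
# same in the first top image
c0=pickle.load(open('top0.pkl','rb')); X0=cloud(c0)
# bystander check: image difference
d=cv2.absdiff(c['img'],c0['img']).max(2); 
for n,(x,y) in dict(bottle=(.70,-.19),).items(): pass
cv2.imwrite('pics/diff.png',cv2.resize((d>25).astype(np.uint8)*255,(800,600)))
```

```text
handle [-105.    -0.8] [42.1 16.3] 89.5 min [-113.3  -21.8] max [-96.9  20.2]
stage [-142.4   -0.3] [114.8  99.8] 0.1 min [-199.8  -50.3] max [-85.   49.6]
hood [ 9.4 -0.1] [101.6  99.8] 0.5 min [-41.7 -49.9] max [59.9 50.1]
body [124.    0.3] [112.3 150.1] 0.4 min [ 67.6 -74.7] max [180.3  75.2]
```

View pics/t21.png

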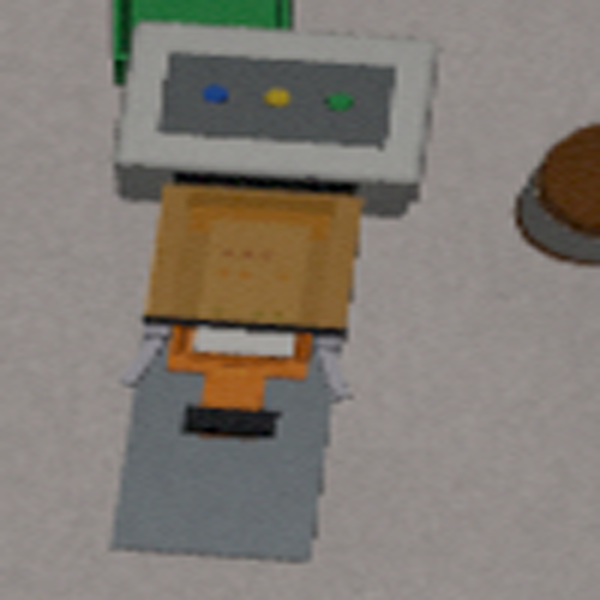

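View pics/diff.png

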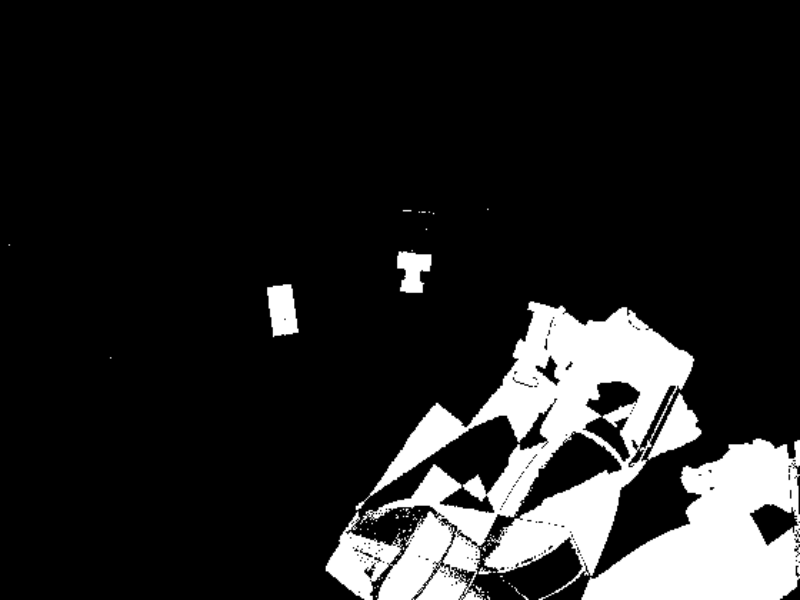

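```bash
python3 -c "
from h import *
st(); print(ctrl.finish_job())"
```

```text
t 24.38 pos [ 414.7 -313.6  189.3] yaw -6.39 z [-4.e-04  5.e-04 -1.e+00] F [0.84 0.35 0.86] M [ 0.02  0.01 -0.04] open 0.396 j [-0.67  0.27  1.75  0.    1.12 -0.56]
the job is handed in; nothing more can be done
None
```

The plate is in the carrier's pocket, spots up, and the carrier is home against the scanner's stop. I let go and handed the job in at 24.4 s; the hand-in gave no verdict.

**What I did:**
- I pushed the plate about 43 mm out of the blue ledge and gripped its long sides. I lowered it into the pocket while the carrier was out on the bench. Its top read 17 mm above the bench, which is what a seated plate should read.
- I then took the carrier by its handle, lifted it onto the stage and slid it in. At the stop it no longer moved, while the push rose from 7 to 10.6 N. I released it and drew back.

**Last checks:**
- **Position:** the top camera put the handle at −105.0 mm along and −0.8 mm across in my scanner frame (target −105 and 0). In the same picture the stage end read −199.8 mm, against the true −200. The carrier's heading was within about 0.5°.
- **Plate:** it is visible through the hood, in the pocket and spots up.
- **Bystanders:** comparing the first and last top images, those in clear view had not moved. The arm or its shadow partly crossed the area near the red-capped vial and the dish, but neither was touched.

**What disagreed:** the wrist camera's lengthwise readings of the scanner were about 4 to 6 mm off from the top camera's. Taken relative to the stage, they put the carrier 1.5 to 2.5 mm short of home, still within the 4 mm limit. I relied on the firm stop and the top view.

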